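Set the slicer's eccentric guide roller with a sliding gauge

TASK

Set the slicer's guide roller: slide the bar gauge along the bed from its parking mark into the open gap between the roller and the sprung white pad, until its tail is at the inner mark, and let go; then swing the eccentric's lever until the roller nips the gauge so that it drags lightly but definitely (the pad pushed back about 2 mm by the gauge) and let go of the lever. Then draw the gauge gently straight back out through the nip, feeling that it still drags, leave it with its tail on the parking mark and leave the roller as set; never lift the gauge off the bed, jam it, or shift the other things.

Things in the scene. Friction and masses are not known exactly. Their poses are not given: they have to be found in the camera images.
- bed: Cream slicer bed, a fixed slab 170 x 400 mm, 20 mm thick (x -60 to 110, y -235 to 165, top at z 20). Origin: at table level straight under the eccentric's vertical axis; z up, x points from the lever side to the pad, y along the track on which the gauge slides. 'Bed x, y, z' in all entries are mm in this frame.
- park_mark (a point): Middle of the parking mark, a black line 36 mm long across the track at bed x 25, y -213.
- inner_mark (a point): Middle of the inner mark, a like black line at bed x 25, y -130.
- pad_nominal (a point): Nominal middle of the white sprung pad's face, bed (32, 0, 37), fixed in the bed. The real face stands up to 3.5 mm nearer or farther in bed x, unmeasured: find it by touch. The pad is 50 mm long in y with rounded ends, z 27 to 47, and gives way to +x by up to 8 mm on a spring of 3 N per mm. An aluminium block carries it.
- hood_lip (a point): Middle of the lower front edge of the fixed smoky clear hood over gap and lever: bed x -55 to 110, y -45 to 45, z 180 to 192, two pillars at x 99, a feed tube on top up to z 277. It bars a gripper coming straight down on the lever post: come in tilted some 40 degrees from vertical, the gripper's body leaning back to bed -x.
- eccentric (a joint): Angle q (rad) of the eccentric bolt with its lever about the bed's z axis, counter-clockwise from above positive, range -1 to 1. Lever post at bed (-70 cos q, -70 sin q), roller centre at bed (9 sin q, -9 cos q) mm: larger q moves the roller to the pad. Starts open, -0.95 to -0.8, and stays where left (friction 0.10 N m, 1.5 N at the post).
- lever_post (a point): Point to grip on the black upright post at the lever's end: diameter 13 mm, standing from z 58 to z 100 in the bed frame, this point at z 84. Lever bar below it 14 mm wide, 8 mm thick, top at z 58.
- roller: White guide roller, 36 mm diameter, 20 mm high, free to spin on the eccentric. Origin: its centre, at z 37 of the bed.
- gauge: Loose aluminium bar gauge, about 250 g, starting near the parking mark, nose to the gap. Origin: centre of its underside; y along the bar to the nose, z up. Blade 14 mm wide (x), 25 high, from y -85 (flat tail) to y 85 (round nose, radius 7). Foot 44 x 36 x 5 mm under the tail, centred on y -67. Tail on the parking mark: origin at bed y -128; tail at the inner mark: bed y -45.
- gauge_handle (a point): Point to grip on the gauge's black upright handle: a plate 12 mm thick (gauge x), 26 mm wide (gauge y), from 27 to 79 mm above the gauge's underside, at gauge y -70; this point 59 mm above the underside. The handle slides freely crosswise on the gauge, 5 mm to each side along gauge x, then meets a stop. Sliding the free gauge on the bed takes 1 to 4 N.
- slicing_disc: Bystander: white plastic slicing disc, 170 mm diameter, 26 mm high, lying on the table. Origin: centre of its underside.
- grating_disc: Bystander: white grating disc with a steel strip, 160 mm diameter, 26 mm high. Origin: centre of its underside.
- drive_plate: Bystander: dark brown round plate, 164 mm diameter, 12 mm thick with a 34 mm high stub. Origin: centre of its underside.
- stem: Bystander: small white drive stem, 32 mm diameter, 45 mm high, standing on the bed's +y end. Origin: centre of its underside.
- pusher: Bystander: cream food pusher, 72 mm diameter, 93 mm high, standing on the table. Origin: centre of its underside.
- screwdriver: Bystander: screwdriver lying on the table. Origin: on its underside.
- screw_tray: Bystander: grey two-part tray 90 x 130 x 25 mm. Origin: centre of its underside.
Not all that is in view belongs to the job. Of the things shaped like the gauge, the aluminium one is meant.

How it is judged:
By the outcome, as a careful person would: the job done as asked, in the order asked, and still so for the second after the job is handed in, with the robot touching nothing.
It also fails if it takes over 72 s, if anything falls off the work surface, if the arm or the gripper's body presses on something with over 40 N, if the wrist force passes 120 N, or if a joint passes its speed limit or range.

ROBOT

A 7-joint arm with a two-finger parallel gripper is mounted at the origin on the work surface. World frame = base frame: x ahead of the robot, y to its left, z up, the work surface at z = 0. Lengths are in m, angles in rad, forces in N, time in s.
With the tool pointing down it reaches from about 0.425 to 0.875 m from the base axis. Payload 8.4 kg.
Tool frame: the origin (TCP) lies at the very end of the fingers, on their centre line; the grasp point (between the pads) lies 19 mm behind it; x points along the fingers, y is the direction in which the jaws open and shut, and the axes are right-handed (so a half turn about x gives the same grasp; the last joint's range is limited). The gripper opens to 87 mm and grips with 3 to 60 N. Pads are 19 mm wide; open, the fingers measure 117 mm over their backs; the gripper's body (75 mm by 190 mm) begins 51 mm behind the grasp point.
Start: joints at [-1.429, 0.333, 0.04, 1.465, -0.013, 1.343, -0.059], TCP at [0.155, 0.631, 0.223] pointing down, gripper open.
Joint ranges: [-2.58, 2.58], [-0.38, 2.09], [-1.3, 1.39], [0.25, 2.4], [-1.5, 4.64], [0.08, 2.09], [-2.65, 2.65]. Speed limits (rad/s): [2.22, 2.22, 2.79, 2.79, 3.14, 3.14, 3.14].

INTERFACE

Orientations are given as a unit quaternion [x, y, z, w].
In Python, from plant import get_obs, viewer, hand_in gives the robot as it stands.
- The arm moves only by the shell command python3 -m creep 'ROWS' [FORCE]. ROWS is JSON, a list of rows, each a list of 7 numbers: the shift along the world's x, y, z in m, then the turn, a rotation vector about the world's x, y, z in rad, then the gripper command: -1 is shut, 1 is fully open, values between are in proportion. A call has 1 to 20 rows; each row is the pose to reach, as a shift and turn from the pose measured when the call began; what a row does not reach only later rows make up. A row lasts 1/10 s, in which the tool goes at most 50 mm and 8.59 degrees, less where a joint would pass 70% of its speed; a pose out of reach is approached as far as the arm can. A call with a gripper value outside its range is refused whole. The fingers move at their own pace and stop on an object; FORCE is the grip in N (left out, the last holds). Time passes only in rows, so rows that repeat a pose let the fingers close. It gives the time, the measured TCP pose, the force and the opening at its end, in the units of the state.
- get_obs(): the state, without advancing time (a new reading comes with each control period).
- viewer.capture(name): name is "side" or "top" or "wrist"; returns (picture, depth): 420x560x3 uint8, red, green, blue; 420x560 float32, m along the optical axis (not along the pixel's ray), 0 where there is no reading.
- viewer.camera_params(name): a dict with "intrinsics" (3x3 intrinsics, pixels), "extrinsics" (4x4, takes a point from world to camera coordinates). Camera axes: x right, y up, looking along -z (the intrinsics and any distortion apply to the point x, -y, -z); pixel columns grow to the right and rows downward; lengths in m; the calibration is good to about 2 mm. A picture is of the moment at which its call begins: read the wrist's pose just before it. camera_params takes no time and is no camera call; for the wrist camera it gives the pose at the moment of the call.
- hand_in(): hands the job in, once; it reports no verdict.
The state is a dict: "time": time; "q": joint angles; "joint_velocities": joint speeds; "joint_efforts": joint torques, N m; "eef_pos": TCP position; "eef_rot": TCP orientation; "ft_force": force on the tool from outside, world axes, zero at the start; "torque": the same for the moment, N m; "opening": finger opening in m.
Only numpy, scipy, OpenCV 4.12 (cv2) and the standard library are available. Lean on these libraries where they do the work, as an engineer would, in place of code of your own. Each camera call takes 0.05 s, during which the arm holds its last target.

## Working session

There is one attempt and no reset: what is moved stays moved. The work goes in short steps, Python scripts to look and compute and a shell command to move; the robot and the scene stay as the last step left them, time stands still between calls to the robot, and variables do not carry over. Pictures are saved under pics/ and viewed, and the job is handed in when it is done.

```bash
ls; mkdir -p pics; cat > h.py <<'E'
import numpy as np, cv2
from plant import get_obs, viewer, hand_in
def cap(n,fn):
    im,d=viewer.capture(n); p=viewer.camera_params(n)
    cv2.imwrite(f'pics/{fn}.png',im[:,:,::-1]); np.savez(f'pics/{fn}.npz',im=im,d=d,K=p['intrinsics'],E=p['extrinsics'])
def w(fn,u,v,z=None):
    f=np.load(f'pics/{fn}.npz');K=f['K'];E=f['E']
    r=np.linalg.inv(K)@np.array([u,v,1.]); r=np.array([r[0],-r[1],-1.])
    R=E[:3,:3];t=E[:3,3];c=-R.T@t;dr=R.T@r
    if z is not None: return c+dr*(z-c[2])/dr[2]
    return c+dr*f['d'][int(round(v)),int(round(u))]
def px(fn,P):
    f=np.load(f'pics/{fn}.npz');q=f['E'][:3,:3]@np.array(P)+f['E'][:3,3]
    k=f['K']@np.array([q[0],-q[1],-q[2]]);return k[:2]/k[2]
E
python3 - <<'E'
from h import *
print(get_obs())
for n in['side','top','wrist']: cap(n,n+'0')
E
```

```text
pics
{'time': 0.0, 'q': array([-1.42916926,  0.33387747,  0.03987462,  1.46626045, -0.01341915,
        1.34327878, -0.05851567]), 'joint_velocities': array([-0.00047461,  0.00024586,  0.00047628,  0.00161433,  0.00125176,
        0.00042948, -0.00070993]), 'joint_efforts': array([-1.44409987e-03, -6.56347632e+01,  1.33379783e+00, -4.03800201e+01,
       -5.99174411e-02,  4.46679967e-02,  1.58215121e-04]), 'eef_pos': array([0.15494157, 0.63079257, 0.22168618]), 'eef_rot': array([ 0.08440319,  0.70202047, -0.08550256,  0.70194919]), 'ft_force': array([-0.3243874 , -0.16438296,  0.66363544]), 'torque': array([-8.73424383e-05, -1.23575717e-02,  4.31913933e-02]), 'opening': 0.08694413667568161}
```

View pics/side0.png

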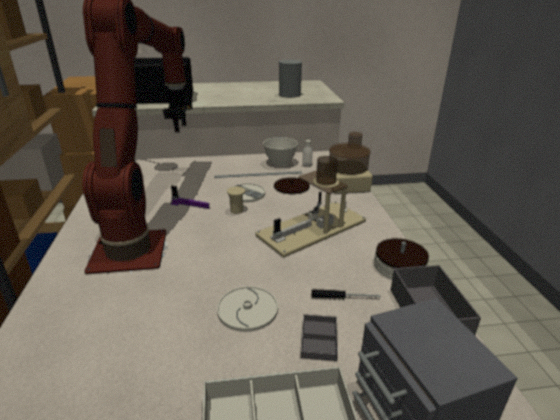

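View pics/top0.png

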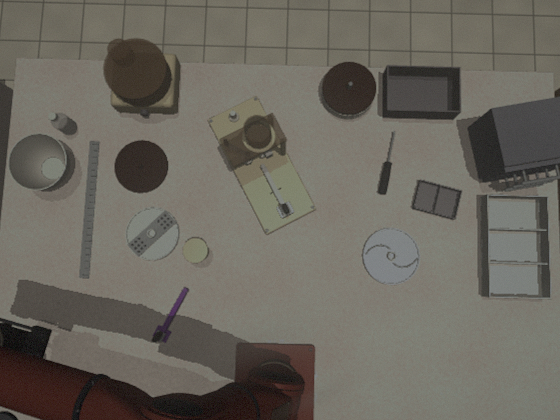

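View pics/wrist0.png

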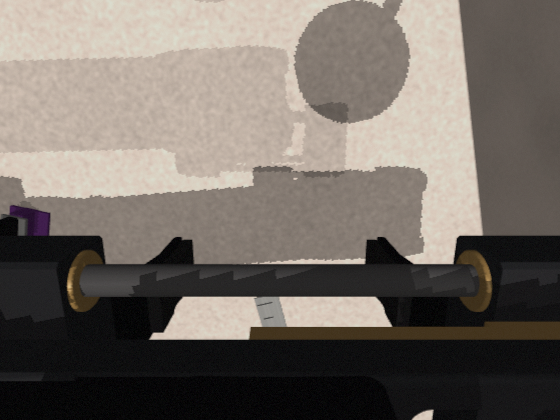

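The top view shows the bed, with corners near (207,118), (257,97), (314,207) and (266,234). The gauge runs along (262,165)–(285,212) and the hood is near (253,140). I'll zoom in.

```bash
python3 - <<'E'
from h import *
im=cv2.imread('pics/top0.png')[85:245,195:325]
cv2.imwrite('pics/top0z.png',cv2.resize(im,None,fx=3.7,fy=3.7,interpolation=cv2.INTER_CUBIC)*2 if 0 else cv2.convertScaleAbs(cv2.resize(im,None,fx=3.7,fy=3.7,interpolation=cv2.INTER_CUBIC),alpha=1.7))
im=cv2.imread('pics/side0.png')[145:260,240:380]
cv2.imwrite('pics/side0z.png',cv2.convertScaleAbs(cv2.resize(im,None,fx=5,fy=5,interpolation=cv2.INTER_CUBIC),alpha=1.5))
for u,v in[(207,118),(257,97),(314,207),(266,234)]: print(w('top0',u,v,.02),w('top0',u,v))
E
```

```text
[0.78651187 0.23193952 0.02      ] [ 0.79435211  0.23641673 -0.0072147 ]
[0.8575622 0.0805159 0.02     ] [ 0.86532511  0.08215427 -0.00335643]
[ 0.51988765 -0.10304197  0.02      ] [ 0.51996003 -0.10306824  0.01940637]
[0.43464023 0.03863794 0.02      ] [0.43537794 0.03911024 0.00927768]
```

View pics/top0z.png

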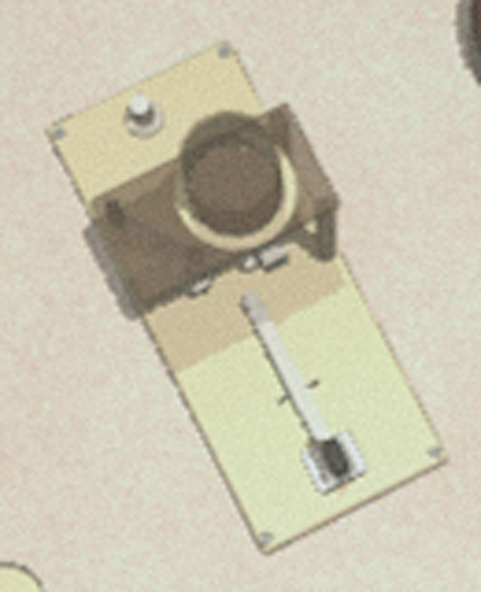

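View pics/side0z.png

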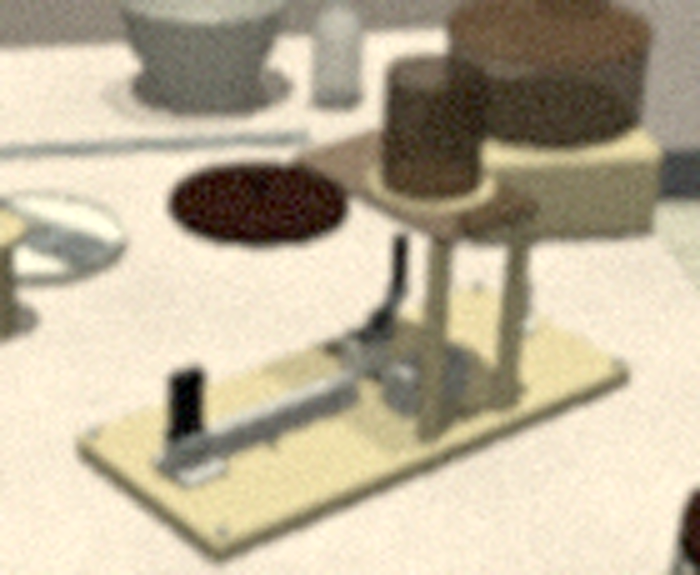

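```bash
cat >> h.py <<'E'
from scipy.spatial.transform import Rotation as Rn
from scipy.optimize import least_squares
def fitbed(corn,views):
    # corn: list of (view,u,v,bx,by,bz mm)
    def f(p):
        c,s=np.cos(p[2]),np.sin(p[2]);r=[]
        for (fn,u,v,x,y,z) in corn:
            P=[p[0]+(c*x-s*y)/1e3,p[1]+(s*x+c*y)/1e3,z/1e3]
            r+=list(px(fn,P)-np.array([u,v]))
        return np.array(r)
    return f
E
python3 - <<'E'
from h import *
c=[('top0',207.97-.4,120.4-.4,-60,165,20),('top0',256.6-.4,96.35-.4,110,165,20),('top0',266.4-.4,234.2-.4,-60,-235,20),('top0',315.8-.4,209.6-.4,110,-235,20)]
s=[('side0',240+78/5,145+447/5,-60,-235,20),('side0',240+222/5,145+552/5,110,-235,20),('side0',240+628/5,145+370/5,110,165,20)]
for cc in(c,s,c+s):
    f=fitbed(cc,0);o=least_squares(f,[.67,.07,-1.08]);print(o.x,np.round(o.fun,1))
p=viewer.camera_params('wrist');o=get_obs();R=Rn.from_quat(o['eef_rot']).as_matrix()
E=p['extrinsics'];print(p['intrinsics']);Cw=-E[:3,:3].T@E[:3,3];print('cam in tool',R.T@(Cw-o['eef_pos']));print('look',-E[2,:3]@R,'up',E[1,:3]@R);print(R)
E
```

```text
[ 0.6661961   0.09986365 -1.06814466] [-0.6 -0.5  0.1 -0.9 -0.2  1.3  0.8  0. ]
[ 0.66975735  0.09060023 -1.04036832] [-0.9 -0.4  0.3  0.5  0.7 -0.6]
[ 0.66828094  0.09824338 -1.05916857] [-0.4 -0.8  0.1 -1.6  1.   0.4  1.8 -1.2 -2.  -2.2 -1.8 -1.2 -0.1 -1.1]
[[343.27482205   0.         279.02984778]
 [  0.         343.27482205 207.33676441]
 [  0.           0.           1.        ]]
cam in tool [-0.16276084  0.00040722 -0.06800931]
look [ 9.68172617e-01 -8.23260066e-05  2.50283393e-01] up [ 2.50283388e-01 -6.49237587e-05 -9.68172620e-01]
[[-2.16427862e-04  2.38500340e-01  9.71142390e-01]
 [-1.24357889e-03  9.71141597e-01 -2.38500423e-01]
 [-9.99999203e-01 -1.25931031e-03  8.64118893e-05]]
```

```bash
python3 - <<'E'
from h import *
print(viewer.camera_params('top').keys())
h=w('top0',194.6+335/3.7,84.6+457/3.7,.099);print('handle top',h)
n=w('top0',194.6+248/3.7,84.6+298/3.7,.045);t=w('top0',194.6+325/3.7,84.6+445/3.7,.045);print(n,t,np.degrees(np.arctan2(*(n-t)[1::-1])))
for p in([.667,.099,-1.065],):
    c,s=np.cos(p[2]),np.sin(p[2])
    R=np.array([[c,-s],[s,c]])
    for q in(h,n,t): print(R.T@(q[:2]-p[:2])*1e3)
    print(p[:2]+R@[.025,-.198],p[:2]+R@[.02,-.115],p[:2]+R@[-.042,.056])
E
```

```text
dict_keys(['intrinsics', 'extrinsics'])
handle top [ 0.50476446 -0.01711147  0.099     ]
[0.63866127 0.05745737 0.045     ] [ 0.52060708 -0.00830013  0.045     ] 29.118295369498977
[  22.96922152 -198.17835236]
[ 22.6107972  -44.91799062]
[  22.93698012 -180.050269  ]
[ 0.5059044  -0.01880156] [0.57608936 0.02578624] [0.695639   0.16287337]
```

```bash
python3 -m creep '[[0.04,-0.03,0,0,0,0,1],[0.08,-0.06,0,0,0,0.05,1],[0.12,-0.09,0,0,0,0.1,1],[0.16,-0.12,0,0,0,0.15,1],[0.2,-0.145,0,0,0,0.2,1],[0.235,-0.18,0,0,0,0.25,1],[0.265,-0.22,0,0,0,0.3,1],[0.29,-0.26,0,0,0,0.35,1],[0.315,-0.3,0,0,0,0.4,1],[0.335,-0.34,0,0,0,0.45,1],[0.35,-0.385,0,0,0,0.5,1],[0.36,-0.43,0,0,0,0.55,1],[0.365,-0.475,0,0,0,0.6,1],[0.365,-0.52,0,0,0,0.65,1],[0.36,-0.565,0,0,0,0.7,1],[0.355,-0.61,0,0,0,0.747,1],[0.35,-0.648,0,0,0,0.747,1],[0.35,-0.648,0,0,0,0.747,1]]'
python3 - <<'E'
from h import *
o=get_obs();print(o['time'],o['q'],o['eef_pos'],Rn.from_quat(o['eef_rot']).as_matrix(),o['ft_force'])
cap('wrist','wrist1')
E
```

```text
time: 1.95
eef_pos: [0.5041, -0.0233, 0.2221]
eef_rot: [-0.175, 0.685, 0.173, 0.685]
ft_force: [0.9, -0.7, 0.5]
opening: 0.0871
1.95 [-0.50774482  0.02229879  0.47610376  1.83354821 -0.00856933  1.28728203
  2.03943333] [ 0.50409975 -0.02325537  0.22214851] [[ 1.01541422e-03 -4.77660349e-01  8.78544000e-01]
 [-1.96084133e-03  8.78541813e-01  4.77661426e-01]
 [-9.99997562e-01 -2.20770959e-03 -4.45323087e-05]] [ 0.85862474 -0.7425032   0.5431788 ]
```

View pics/wrist1.png

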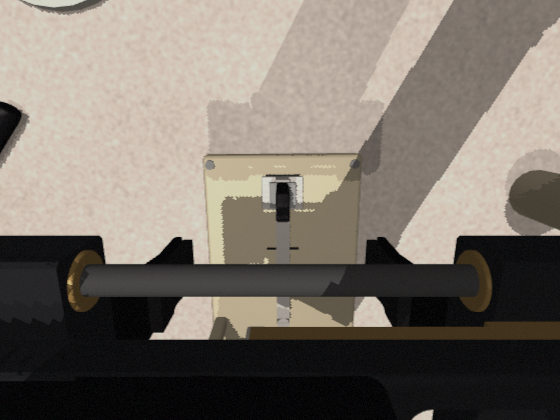

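The wrist view shows the bed's near edge (207–361, row 155), the gauge foot (263–303, rows 176–207), the handle (283,200) and the inner mark (267–298, row 248). I'll zoom and measure.

```bash
python3 - <<'E'
from h import *
im=cv2.imread('pics/wrist1.png')[145:330,200:370]
cv2.imwrite('pics/wrist1z.png',cv2.convertScaleAbs(cv2.resize(im,None,fx=4.4,fy=4.4,interpolation=cv2.INTER_CUBIC)[:600*2],alpha=1.3)[:590])
p=[.667,.099,-1.065]
c,s=np.cos(p[2]),np.sin(p[2]);R=np.array([[c,-s],[s,c]])
for x,y,z in[(-60,-235,20),(110,-235,20),(25,-213,20),(7,-130,20),(43,-130,20),(23,-198,99)]:
    print((x,y),px('wrist1',np.r_[p[:2]+R@[x/1e3,y/1e3],z/1e3]))
E
```

```text
(-60, -235) [360.00784758 150.0250198 ]
(110, -235) [198.47255183 150.77166435]
(25, -213) [279.28214146 171.1881614 ]
(7, -130) [295.56120747 244.23756917]
(43, -130) [263.67493632 244.36062883]
(23, -198) [281.60925234 202.29189925]
```

View pics/wrist1z.png

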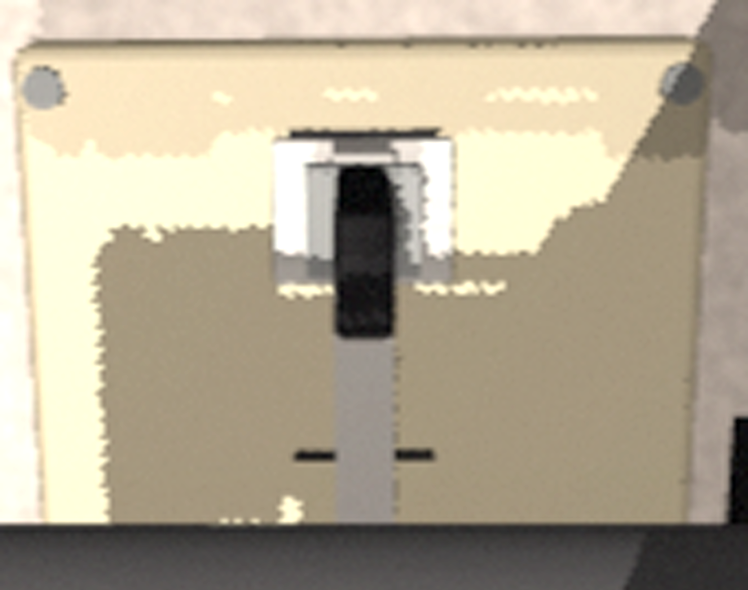

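```bash
python3 - <<'E'
from h import *
Z=lambda a,b:(200-.4+a/4.4,145-.4+b/4.4)
pts=[(288,132,7+36,-213),(441,132,7,-213),(294,455,43,-130),(435,455,7,-130)]
c=[('wrist1',*Z(a,b),x,y,20) for a,b,x,y in pts]
o=least_squares(fitbed(c,0),[.667,.099,-1.065]);print(o.x,np.round(o.fun,1))
c+=[('wrist1',*Z(18,52),110,-235,20),('wrist1',*Z(708,50),-60,-235,20)]
o=least_squares(fitbed(c,0),[.667,.099,-1.065]);p=o.x;print(o.x,np.round(o.fun,1))
co,s=np.cos(p[2]),np.sin(p[2]);R=np.array([[co,-s],[s,co]])
B=lambda P:R.T@(P[:2]-p[:2])*1e3
for n,a,b,z in[('foot L',273,140,.025),('foot R',453,140,.025),('bladeL',333,420,.045),('bladeR',398,420,.045),('handletop tail end L',340,168,.099),('R',388,168,.099),('front R',394,335,.099),('front L',335,335,.099)]:
    P=w('wrist1',*Z(a,b),z);print(n,P,B(P))
E
```

```text
[ 0.66921278  0.10346306 -1.06755643] [ 0.6  0.4 -0.6  0.3  0.1 -0.3 -0.1 -0.4]
[ 0.66979739  0.10398208 -1.06589417] [ 0.4  1.1 -0.8  1.   0.1  0.3 -0.2  0.3 -1.9 -1.1  2.3 -1.2]
foot L [ 0.50597166 -0.04011304  0.025     ] [  46.86910471 -213.08580467]
foot R [ 0.48517362 -0.0021638   0.025     ] [   3.59464172 -212.93182997]
bladeL [0.55516723 0.00335916 0.045     ] [  32.61826212 -149.00032013]
bladeR [0.54772115 0.01693509 0.045     ] [  17.13447918 -148.95031458]
handletop tail end L [ 0.49200768 -0.02872787  0.099     ] [  30.14988171 -219.80012623]
R [ 0.48758138 -0.020652    0.099     ] [  20.94060072 -219.76764848]
front R [ 0.51623244 -0.00336621  0.099     ] [  19.67084099 -186.33009892]
front L [ 0.52183231 -0.01357856  0.099     ] [  31.3176915  -186.36891377]
```

```bash
python3 -m creep '[[0.003,0.008,-0.04,0,0,0.006,0],[0.003,0.008,-0.08,0,0,0.006,-0.08],[0.003,0.008,-0.12,0,0,0.006,-0.08],[0.003,0.008,-0.15,0,0,0.006,-0.08],[0.003,0.008,-0.162,0,0,0.006,-0.08],[0.003,0.008,-0.162,0,0,0.006,-0.08]]' 25
python3 - <<'E'
from h import *
o=get_obs();print(o['time'],o['eef_pos'],o['ft_force'],Rn.from_quat(o['eef_rot']).as_matrix()[:,1])
cap('wrist','wrist2')
E
```

```text
time: 2.6
eef_pos: [0.5066, -0.011, 0.0588]
eef_rot: [-0.178, 0.685, 0.177, 0.684]
ft_force: [0.8, -0.0, 0.7]
opening: 0.0471
2.6 [ 0.50658992 -0.01101767  0.05877269] [ 0.75145971 -0.02559254  0.69350297] [-4.86592682e-01  8.73628927e-01 -2.44416929e-04]
```

View pics/wrist2.png

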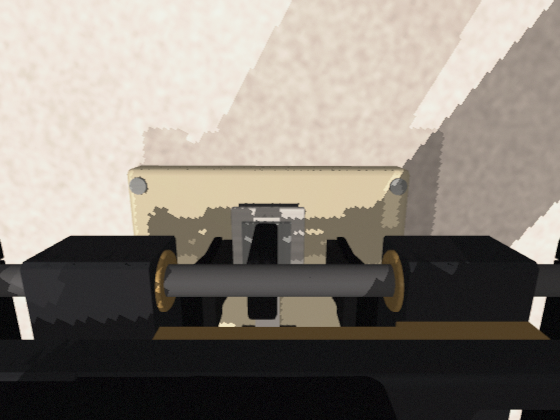

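The handle (248–280, rows 222–320) lies between the fingers, a few mm off centre towards bed +x. I'll centre and close.

```bash
python3 -m creep '[[0.001,-0.004,0.001,0,0,0,-0.08],[0.001,-0.004,0.001,0,0,0,-0.5],[0.001,-0.004,0.001,0,0,0,-1],[0.001,-0.004,0.001,0,0,0,-1],[0.001,-0.004,0.001,0,0,0,-1],[0.001,-0.004,0.001,0,0,0,-1],[0.001,-0.004,0.001,0,0,0,-1]]' 25
python3 - <<'E'
from h import *
o=get_obs();print(o['time'],o['eef_pos'],o['ft_force'],Rn.from_quat(o['eef_rot']).as_matrix()[:,1])
E
```

```text
time: 3.35
eef_pos: [0.5088, -0.0152, 0.0614]
eef_rot: [-0.178, 0.684, 0.177, 0.685]
ft_force: [0.3, 0.0, 3.3]
opening: 0.012
3.35 [ 0.50880665 -0.0151514   0.06142791] [0.25772925 0.03660039 3.26811356] [-0.48629671  0.87379306 -0.00109422]
```

```bash
cat > s.py <<'E'
from h import *
import sys
p=[.6692,.1035,-1.067]
c,s=np.cos(p[2]),np.sin(p[2]);R=np.array([[c,-s],[s,c]])
o=get_obs();f=R.T@o['ft_force'][:2];y=Rn.from_quat(o['eef_rot']).as_matrix()
b=R.T@(o['eef_pos'][:2]-p[:2])*1e3;g=R.T@((o['eef_pos']-.019*y[:,0])[:2]-p[:2])*1e3
print('t %.2f'%o['time'],'tcp bed',b.round(2),'z %.1f'%(o['eef_pos'][2]*1e3),'grasp',g.round(2),'F bed',f.round(2),'Fz %.2f'%o['ft_force'][2],'T',o['torque'].round(2),'yaw',np.degrees(np.arctan2(y[1,1],y[0,1])).round(2),'open %.1f'%(o['opening']*1e3))
E
python3 s.py
python3 -m creep '[[-0.001,0.0018,0,0,0,-0.004,-1],[-0.0019,0.0035,0,0,0,-0.004,-1],[-0.0019,0.0035,0,0,0,-0.004,-1]]' ; python3 s.py
python3 -m creep '[[-0.0005,0.0009,0,0,0,0,-1],[-0.0005,0.0009,0,0,0,0,-1]]' ; python3 s.py
python3 -m creep '[[-0.0005,0.0009,0,0,0,0,-1],[-0.0005,0.0009,0,0,0,0,-1]]' ; python3 s.py
python3 -m creep '[[-0.0005,0.0009,0,0,0,0,-1],[-0.0005,0.0009,0,0,0,0,-1]]' ; python3 s.py
```

```text
t 3.35 tcp bed [  26.48 -197.74] z 61.4 grasp [  26.46 -197.75] F bed [0.09 0.24] Fz 3.27 T [ 0.04  0.17 -0.  ] yaw 119.1 open 12.0
time: 3.65
eef_pos: [0.5069, -0.0116, 0.0615]
eef_rot: [-0.177, 0.685, 0.176, 0.685]
ft_force: [0.3, -1.3, 0.3]
opening: 0.0117
t 3.65 tcp bed [  22.44 -197.7 ] z 61.5 grasp [  22.41 -197.7 ] F bed [ 1.27 -0.34] Fz 0.33 T [-0.11 -0.07 -0.14] yaw 118.87 open 11.7
time: 3.85
eef_pos: [0.5064, -0.0107, 0.0615]
eef_rot: [-0.177, 0.685, 0.176, 0.685]
ft_force: [0.7, -1.2, -0.2]
opening: 0.0122
t 3.85 tcp bed [  21.45 -197.69] z 61.5 grasp [  21.42 -197.69] F bed [1.39 0.04] Fz -0.16 T [-0.25 -0.18 -0.03] yaw 118.87 open 12.2
time: 4.05
eef_pos: [0.5059, -0.0099, 0.0615]
eef_rot: [-0.177, 0.685, 0.176, 0.685]
ft_force: [0.8, -1.8, 0.4]
opening: 0.0117
t 4.05 tcp bed [  20.46 -197.75] z 61.5 grasp [  20.43 -197.75] F bed [ 1.91 -0.17] Fz 0.40 T [-0.29 -0.15 -0.09] yaw 118.87 open 11.7
time: 4.25
eef_pos: [0.5054, -0.0088, 0.0615]
eef_rot: [-0.177, 0.685, 0.176, 0.685]
ft_force: [1.5, -1.5, 1.9]
opening: 0.0116
t 4.25 tcp bed [  19.27 -197.71] z 61.5 grasp [  19.24 -197.71] F bed [2.01 0.55] Fz 1.87 T [-0.34 -0.13 -0.07] yaw 118.88 open 11.6
```

```bash
python3 - <<'E'
from h import *
cap('wrist','wrist3')
im=cv2.imread('pics/wrist3.png')[150:340,120:420]
cv2.imwrite('pics/wrist3z.png',cv2.convertScaleAbs(cv2.resize(im,None,fx=2.6,fy=2.6,interpolation=cv2.INTER_CUBIC),alpha=1.3))
E
```

```text
(no output)
```

View pics/wrist3z.png

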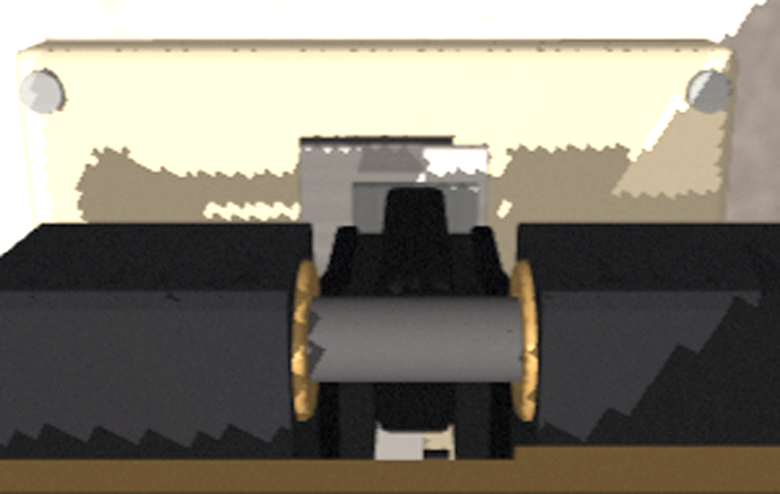

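The wrist view (zoomed) puts the foot centre at 394 and the mark centre at 376, so the gauge has shifted about 4 mm towards −x and is square to the mark. I'll advance it into the gap in stages.

```bash

python3 -m creep '[[-0.0004,0.0007,0,0,0,0,-1],[0.003,0.0026,0,0,0,0,-1],[0.0066,0.0046,0,0,0,0,-1],[0.0103,0.0066,0,0,0,0,-1],[0.0131,0.0082,0,0,0,0,-1],[0.0131,0.0082,0,0,0,0,-1]]' ; python3 s.py
python3 -m creep '[[0.0035,0.0019,0,0,0,0,-1],[0.007,0.0039,0,0,0,0,-1],[0.0088,0.0048,0,0,0,0,-1],[0.0088,0.0048,0,0,0,0,-1]]' ; python3 s.py
python3 -m creep '[[0.0035,0.0019,0,0,0,0,-1],[0.007,0.0039,0,0,0,0,-1],[0.0088,0.0048,0,0,0,0,-1],[0.0088,0.0048,0,0,0,0,-1]]' ; python3 s.py
```

```text
time: 4.9
eef_pos: [0.5177, -0.0009, 0.0614]
eef_rot: [-0.177, 0.685, 0.176, 0.684]
ft_force: [-4.5, -2.4, 6.7]
opening: 0.0119
t 4.90 tcp bed [  18.25 -183.06] z 61.4 grasp [  18.23 -183.02] F bed [-0.05 -5.13] Fz 6.69 T [-0.5   0.96 -0.06] yaw 118.86 open 11.9
time: 5.3
eef_pos: [0.5255, 0.0036, 0.0614]
eef_rot: [-0.176, 0.686, 0.176, 0.683]
ft_force: [-4.8, -2.5, 8.3]
opening: 0.0116
t 5.30 tcp bed [  18.09 -174.09] z 61.4 grasp [  18.09 -174.  ] F bed [-0.11 -5.43] Fz 8.33 T [-0.71  1.22 -0.02] yaw 118.85 open 11.6
time: 5.7
eef_pos: [0.5333, 0.008, 0.0614]
eef_rot: [-0.176, 0.687, 0.176, 0.682]
ft_force: [-5.2, -2.9, 6.8]
opening: 0.0119
t 5.70 tcp bed [  18.02 -165.06] z 61.4 grasp [  18.04 -164.93] F bed [ 0.07 -5.99] Fz 6.83 T [-0.62  1.11 -0.04] yaw 118.83 open 11.9
```

```bash

python3 -m creep '[[0.0035,0.0019,0.0003,0.0017,-0.003,0,-1],[0.007,0.0039,0.0003,0.0034,-0.006,0,-1],[0.0105,0.0058,0.0003,0.0034,-0.006,0,-1],[0.0131,0.0072,0.0003,0.0034,-0.006,0,-1],[0.0131,0.0072,0.0003,0.0034,-0.006,0,-1]]' ; python3 s.py
python3 -m creep '[[0.0035,0.0019,0.0003,0.001,-0.0017,0,-1],[0.007,0.0039,0.0003,0.001,-0.0017,0,-1],[0.0105,0.0058,0.0003,0.001,-0.0017,0,-1],[0.0131,0.0072,0.0003,0.001,-0.0017,0,-1],[0.0131,0.0072,0.0003,0.001,-0.0017,0,-1]]' ; python3 s.py
```

```text
time: 6.2
eef_pos: [0.547, 0.0159, 0.0615]
eef_rot: [-0.176, 0.685, 0.177, 0.685]
ft_force: [-0.2, 0.3, -0.3]
opening: 0.0122
t 6.20 tcp bed [  17.7  -149.33] z 61.5 grasp [  17.73 -149.34] F bed [-0.38  0.02] Fz -0.33 T [ 0.06 -0.02 -0.04] yaw 118.87 open 12.2
time: 6.7
eef_pos: [0.5605, 0.0235, 0.0618]
eef_rot: [-0.176, 0.684, 0.177, 0.686]
ft_force: [-0.8, 0.6, -2.0]
opening: 0.012
t 6.70 tcp bed [  17.59 -133.87] z 61.8 grasp [  17.61 -133.92] F bed [-0.96 -0.41] Fz -1.99 T [-0.    0.07 -0.02] yaw 118.9 open 12.0
```

```bash

python3 -m creep '[[0.0035,0.0019,-0.0005,0,0,0,-1],[0.007,0.0039,-0.0005,0,0,0,-1],[0.0105,0.0058,-0.0005,0,0,0,-1],[0.0131,0.0072,-0.0005,0,0,0,-1],[0.0131,0.0072,-0.0005,0,0,0,-1]]' ; python3 s.py
python3 - <<'E'
from h import *
cap('wrist','wrist4')
im=cv2.imread('pics/wrist4.png')[150:340,120:420]
cv2.imwrite('pics/wrist4z.png',cv2.convertScaleAbs(cv2.resize(im,None,fx=2.6,fy=2.6,interpolation=cv2.INTER_CUBIC),alpha=1.3))
E
```

```text
time: 7.2
eef_pos: [0.574, 0.0308, 0.0615]
eef_rot: [-0.176, 0.684, 0.177, 0.686]
ft_force: [-2.6, -1.7, 5.5]
opening: 0.0119
t 7.20 tcp bed [  17.73 -118.52] z 61.5 grasp [  17.75 -118.58] F bed [ 0.24 -3.12] Fz 5.47 T [-0.33  0.68 -0.05] yaw 118.9 open 11.9
```

View pics/wrist4z.png

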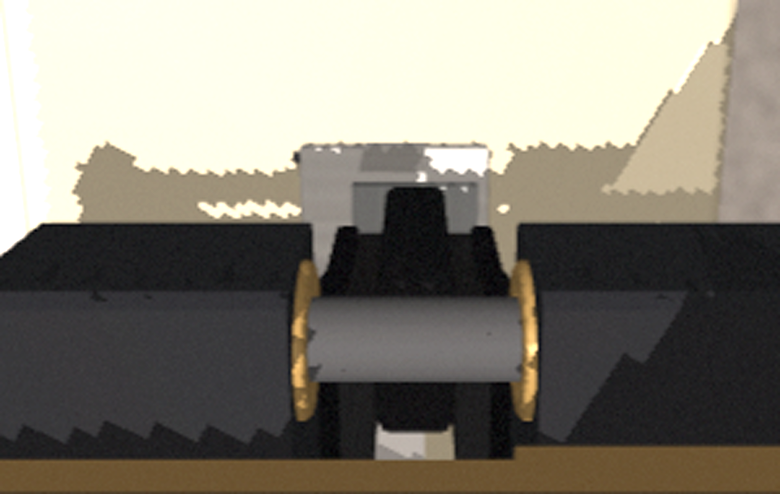

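The mark end peeks out at (298,157), about 17 px (roughly 4 mm) short of where it should be, which matches the odometry. I'll advance 3.5 mm.

```bash

python3 -m creep '[[0.0015,0.0009,0,0,0,0,-1],[0.0032,0.0018,0.0001,0,0,0,-1],[0.0032,0.0018,0.0001,0,0,0,-1]]' ; python3 s.py
python3 - <<'E'
from h import *
cap('wrist','wrist5')
im=cv2.imread('pics/wrist5.png')[150:340,120:420]
cv2.imwrite('pics/wrist5z.png',cv2.convertScaleAbs(cv2.resize(im,None,fx=2.6,fy=2.6,interpolation=cv2.INTER_CUBIC),alpha=1.3))
E
```

```text
time: 7.55
eef_pos: [0.5775, 0.033, 0.0615]
eef_rot: [-0.176, 0.684, 0.177, 0.686]
ft_force: [-0.6, -0.7, 0.3]
opening: 0.0119
t 7.55 tcp bed [  17.51 -114.31] z 61.5 grasp [  17.53 -114.38] F bed [ 0.31 -0.84] Fz 0.32 T [-0.11  0.27  0.02] yaw 118.92 open 11.9
```

View pics/wrist5z.png

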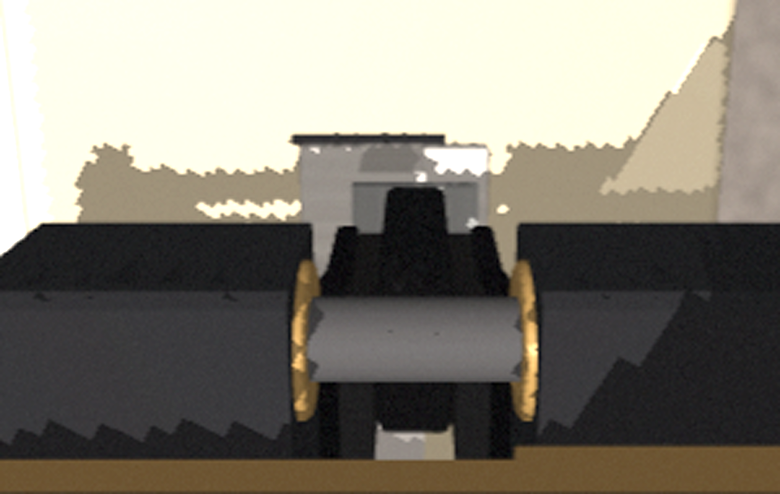

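Tail at the inner mark: mark rows 135–144, foot edge at row 145, the same as at parking. Next I'll probe by touch, roller side first with light pushes.

```bash

for i in 1 2 3 4; do python3 -m creep '[[-0.00024,0.00044,0,0,0,0,-1],[-0.00024,0.00044,0,0,0,0,-1]]' >/dev/null; python3 s.py; done
```

```text
t 7.80 tcp bed [  17.15 -114.17] z 61.5 grasp [  17.16 -114.25] F bed [ 1.51 -0.89] Fz -0.59 T [-0.43  0.14 -0.05] yaw 118.92 open 12.0
t 8.00 tcp bed [  16.58 -114.03] z 61.5 grasp [  16.59 -114.12] F bed [0.19 0.1 ] Fz -0.39 T [-0.31  0.04 -0.  ] yaw 118.92 open 11.5
t 8.20 tcp bed [  16.   -113.87] z 61.5 grasp [  16.01 -113.96] F bed [ 0.18 -0.58] Fz -0.85 T [-0.28  0.01  0.01] yaw 118.94 open 11.3
t 8.40 tcp bed [  15.52 -113.83] z 61.6 grasp [  15.53 -113.92] F bed [0.66 0.1 ] Fz -0.77 T [-0.31 -0.01 -0.11] yaw 118.93 open 11.8
```

```bash

for i in 1 2 3 ; do python3 -m creep '[[-0.0003,0.00038,-0.0001,0,0,0,-1],[-0.0003,0.00038,-0.0001,0,0,0,-1]]' >/dev/null; python3 s.py; done
python3 - <<'E'
from h import *
cap('wrist','wrist6')
im=cv2.imread('pics/wrist6.png')[150:340,120:420]
cv2.imwrite('pics/wrist6z.png',cv2.convertScaleAbs(cv2.resize(im,None,fx=2.6,fy=2.6,interpolation=cv2.INTER_CUBIC),alpha=1.3))
E
```

```text
t 8.60 tcp bed [  15.35 -113.85] z 61.5 grasp [  15.35 -113.95] F bed [2.5  0.66] Fz -1.14 T [-0.52 -0.2  -0.06] yaw 118.91 open 11.7
t 8.80 tcp bed [  15.12 -113.9 ] z 61.5 grasp [  15.11 -114.  ] F bed [2.95 0.3 ] Fz 0.20 T [-0.64 -0.23 -0.09] yaw 118.9 open 11.4
t 9.00 tcp bed [  14.85 -113.9 ] z 61.5 grasp [  14.84 -114.  ] F bed [ 4.54 -0.09] Fz 0.40 T [-0.73 -0.37 -0.16] yaw 118.89 open 12.1
```

View pics/wrist6z.png

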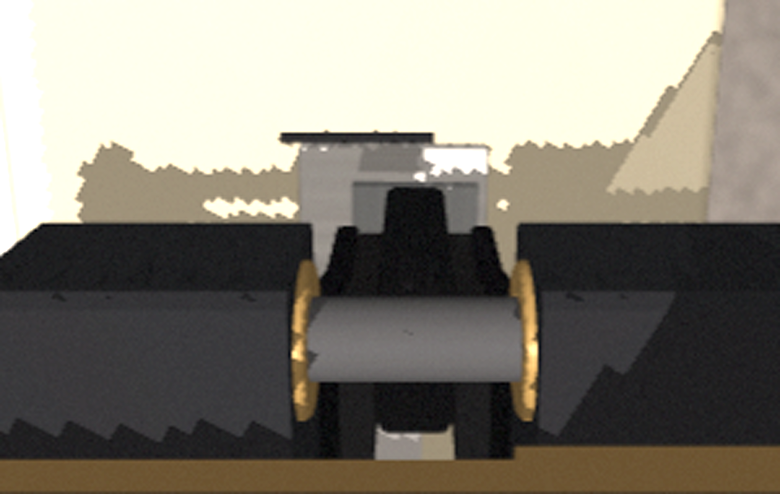

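Roller contact begins at a tool x of about 15.5, at 2–4 N. Next is the pad side.

```bash

python3 -m creep '[[0.0007,-0.002,0,0,0,0,-1],[0.0017,-0.0037,0,0,0,0,-1],[0.0027,-0.0054,0,0,0,0,-1],[0.0037,-0.0072,0,0,0,0,-1],[0.0048,-0.0095,0,0,0,0,-1],[0.0048,-0.0095,0,0,0,0,-1]]' >/dev/null; python3 s.py
for i in 1 2 3 4; do python3 -m creep '[[0.00034,-0.0006,0,0,0,0,-1],[0.00034,-0.0006,0,0,0,0,-1]]' >/dev/null; python3 s.py; done
```

```text
t 9.65 tcp bed [  25.74 -114.28] z 61.5 grasp [  25.73 -114.38] F bed [-0.59  0.86] Fz -0.28 T [ 0.04 -0.05 -0.05] yaw 118.88 open 11.7
t 9.85 tcp bed [  25.87 -114.2 ] z 61.5 grasp [  25.87 -114.31] F bed [-2.92  0.86] Fz 3.14 T [ 0.58  0.42 -0.03] yaw 118.91 open 11.7
t 10.05 tcp bed [  26.01 -114.18] z 61.5 grasp [  26.03 -114.28] F bed [-3.95  0.48] Fz 3.53 T [ 0.94  0.74 -0.05] yaw 118.93 open 11.8
t 10.25 tcp bed [  26.58 -114.16] z 61.5 grasp [  26.6  -114.26] F bed [-2.18 -0.19] Fz 2.90 T [ 0.59  0.53 -0.01] yaw 118.94 open 11.9
t 10.45 tcp bed [  27.56 -114.14] z 61.5 grasp [  27.58 -114.24] F bed [-2.68  0.29] Fz 2.14 T [ 0.66  0.41 -0.01] yaw 118.93 open 11.9
```

```bash

for i in 1 2 3 4 5 6; do python3 -m creep '[[0.00029,-0.00053,0,0,0,0,-1],[0.00029,-0.00053,0,0,0,0,-1]]' >/dev/null; python3 s.py; done
```

```text
t 10.65 tcp bed [  28.45 -114.11] z 61.5 grasp [  28.46 -114.21] F bed [-1.45 -0.19] Fz 2.40 T [ 0.55  0.37 -0.01] yaw 118.92 open 11.8
t 10.85 tcp bed [  29.3  -114.09] z 61.5 grasp [  29.3  -114.19] F bed [-2.32  0.82] Fz 2.30 T [0.57 0.39 0.05] yaw 118.92 open 12.0
t 11.05 tcp bed [  30.1  -114.11] z 61.5 grasp [  30.1  -114.22] F bed [-2.61  0.76] Fz 2.21 T [ 0.58  0.38 -0.04] yaw 118.91 open 11.7
t 11.25 tcp bed [  30.84 -114.14] z 61.5 grasp [  30.84 -114.25] F bed [-2.94  0.52] Fz 2.31 T [ 0.63  0.38 -0.02] yaw 118.9 open 11.8
t 11.45 tcp bed [  31.61 -114.13] z 61.5 grasp [  31.6  -114.24] F bed [-3.   -0.38] Fz 1.47 T [ 0.6   0.37 -0.03] yaw 118.89 open 11.7
t 11.65 tcp bed [  32.38 -114.15] z 61.5 grasp [  32.37 -114.26] F bed [-2.19  1.6 ] Fz 1.55 T [0.61 0.36 0.04] yaw 118.89 open 11.8
```

```bash

for i in 1 2 3 4 5 ; do python3 -m creep '[[0.00024,-0.00044,0,0,0,0,-1],[0.00024,-0.00044,0,0,0,0,-1]]' >/dev/null; python3 s.py; done
```

```text
t 11.85 tcp bed [  32.9  -114.15] z 61.5 grasp [  32.89 -114.26] F bed [-2.43  0.79] Fz 2.11 T [0.67 0.42 0.  ] yaw 118.89 open 12.0
t 12.05 tcp bed [  33.26 -114.14] z 61.5 grasp [  33.25 -114.25] F bed [-4.55 -0.01] Fz 3.24 T [0.82 0.65 0.13] yaw 118.9 open 11.9
t 12.25 tcp bed [  33.47 -114.14] z 61.5 grasp [  33.48 -114.25] F bed [-5.59 -0.14] Fz 3.46 T [1.09 0.91 0.02] yaw 118.91 open 11.5
t 12.45 tcp bed [  33.49 -114.13] z 61.5 grasp [  33.5  -114.24] F bed [-5.24 -0.41] Fz 5.08 T [1.09 0.88 0.07] yaw 118.93 open 11.8
t 12.65 tcp bed [  33.55 -114.09] z 61.6 grasp [  33.58 -114.2 ] F bed [-5.43 -0.37] Fz 3.86 T [1.2  0.94 0.04] yaw 118.95 open 11.9
```

```bash

python3 - <<'E'
from h import *
cap('wrist','wrist7')
im=cv2.imread('pics/wrist7.png')[150:340,120:420]
cv2.imwrite('pics/wrist7z.png',cv2.convertScaleAbs(cv2.resize(im,None,fx=2.6,fy=2.6,interpolation=cv2.INTER_CUBIC),alpha=1.3))
E
```

```text
(no output)
```

View pics/wrist7z.png

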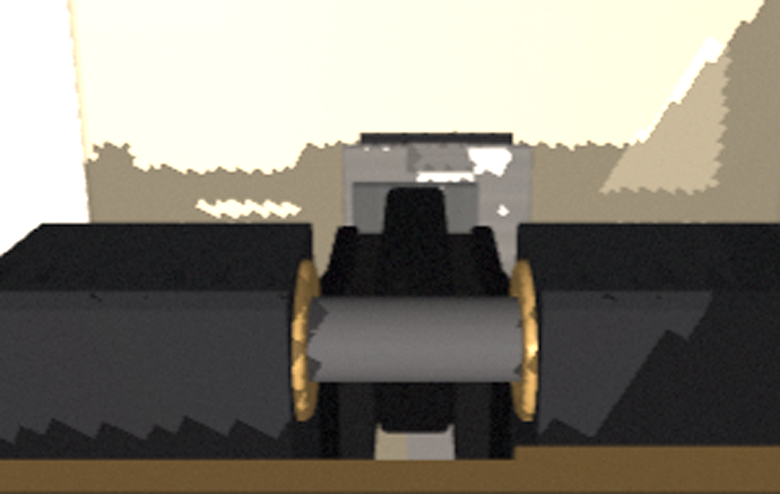

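The foot moved 43.5 px relative to the fingers, about 10.1 mm, which confirms the handle slack. Contact-to-contact travel D is about 7.5 mm. Next I'll estimate q0 from the existing pictures.

```bash

python3 - <<'E'
from h import *
for nm,pz,P in(('top',[.6662,.0999,-1.068],('top0',194.6+113/3.7,84.6+205/3.7)),('wristfit',[.6692,.1035,-1.067],('top0',194.6+113/3.7,84.6+205/3.7)),('side',[.6698,.0906,-1.0404],('side0',240-.4+401/5,145-.4+237/5))):
    W=w(P[0],P[1],P[2],.100);c,s=np.cos(pz[2]),np.sin(pz[2]);b=np.array([[c,s],[-s,c]])@(W[:2]-pz[:2])*1e3
    print(nm,W,b,np.hypot(*b),np.arctan2(-b[1],-b[0]))
im=cv2.imread('pics/top0.png')[128:155,215:245]
cv2.imwrite('pics/lev.png',cv2.convertScaleAbs(cv2.resize(im,None,fx=18,fy=18,interpolation=cv2.INTER_NEAREST),alpha=2))
E
```

```text
top [0.69910585 0.16292246 0.1       ] [-39.36611626  59.20248894] 71.09589162095564 -0.983989905347464
wristfit [0.69910585 0.16292246 0.1       ] [-37.60243282  54.87664369] 66.52359714090707 -0.9700605999698304
side [0.70202632 0.16549756 0.1       ] [-48.304638    65.68746389] 81.53637816973749 -0.9367238845525871
```

View pics/lev.png

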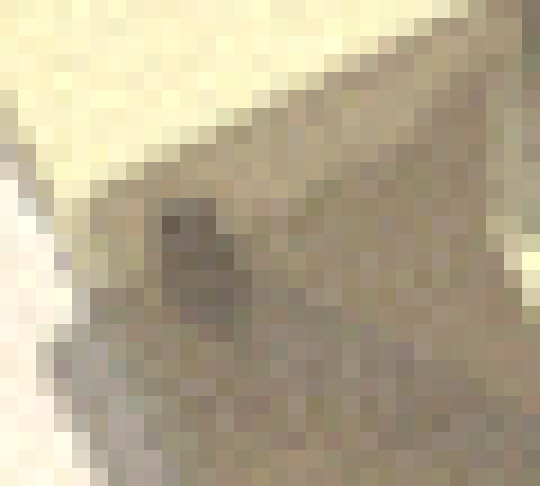

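```bash
python3 -m creep '[[0,0,0,0,0,0,-0.5],[0,0,0,0,0,0,-0.1],[0,0,0,0,0,0,-0.1],[0,0,0.02,0,0,0,-0.1],[0,0,0.06,0,0,0,-0.1],[0,0,0.1,0,0,0,-0.1],[0,0,0.14,0,0,0,-0.1],[0,0,0.14,0,0,0,-0.1]]'; python3 s.py
cat > plan.py <<'E'
from h import *
import sys
p=[.6692,.1035,-1.067]
c,s=np.cos(p[2]),np.sin(p[2]);Rb=np.array([[c,-s,0],[s,c,0],[0,0,1]])
def tgt(tilt=40):
    t=np.radians(tilt);x=np.array([np.sin(t),0,-np.cos(t)]);y=np.array([0,1.,0]);return Rb@np.c_[x,y,np.cross(x,y)]
def go(bx,by,z,Rt=None,frac=1):
    o=get_obs();P=np.array([p[0],p[1],0])+Rb@(np.array([bx,by,z])/1e3)
    d=P-o['eef_pos'];r=np.zeros(3)
    if Rt is not None:
        r=(Rn.from_matrix(Rt)*Rn.from_quat(o['eef_rot']).inv()).as_rotvec()*frac
    return d.round(4),r.round(4),np.degrees(np.linalg.norm(r))
E
python3 - <<'E'
from plan import *
for b in[(-50,-110,200),(-120,-60,190),(-110,0,170),(-90,56,140),(-81,56,131)]: print(b,go(*b,tgt()))
E
```

```text
time: 13.5
eef_pos: [0.5885, 0.0184, 0.2074]
eef_rot: [-0.176, 0.68, 0.177, 0.69]
ft_force: [1.5, -0.2, -0.3]
opening: 0.0391
t 13.50 tcp bed [  35.59 -111.81] z 207.4 grasp [  35.55 -112.07] F bed [0.87 1.21] Fz -0.34 T [-0.    0.03  0.02] yaw 118.89 open 39.1
(-50, -110, 200) (array([-0.0397,  0.0758, -0.0074]), array([-0.2086, -0.7282, -1.5035]), np.float64(96.4572940550698))
(-120, -60, 190) (array([-0.0297,  0.1613, -0.0174]), array([-0.2086, -0.7282, -1.5035]), np.float64(96.4572940550698))
(-110, 0, 170) (array([ 0.0276,  0.1815, -0.0374]), array([-0.2086, -0.7282, -1.5035]), np.float64(96.4572940550698))
(-90, 56, 140) (array([ 0.0863,  0.191 , -0.0674]), array([-0.2086, -0.7282, -1.5035]), np.float64(96.4572940550698))
(-81, 56, 131) (array([ 0.0907,  0.1831, -0.0764]), array([-0.2086, -0.7282, -1.5035]), np.float64(96.4572940550698))
```

```bash
python3 -m creep '[[-0.02,0.038,0,-0.015,-0.054,-0.11,-0.1],[-0.04,0.076,0,-0.03,-0.108,-0.22,-0.1],[-0.04,0.11,-0.005,-0.046,-0.16,-0.33,-0.1],[-0.037,0.14,-0.01,-0.061,-0.214,-0.44,-0.1],[-0.03,0.165,-0.015,-0.077,-0.268,-0.55,-0.1],[-0.02,0.175,-0.02,-0.093,-0.322,-0.66,-0.1],[0,0.18,-0.025,-0.108,-0.376,-0.78,-0.1],[0.02,0.185,-0.03,-0.123,-0.43,-0.89,-0.1],[0.035,0.19,-0.035,-0.138,-0.484,-1.0,-0.1],[0.05,0.195,-0.042,-0.154,-0.54,-1.11,-0.1],[0.065,0.195,-0.05,-0.17,-0.592,-1.22,-0.1],[0.08,0.195,-0.06,-0.185,-0.646,-1.33,-0.1],[0.086,0.19,-0.067,-0.2,-0.69,-1.44,-0.1],[0.09,0.184,-0.076,-0.209,-0.728,-1.5,-0.1],[0.09,0.184,-0.076,-0.209,-0.728,-1.5,-0.1],[0.09,0.184,-0.076,-0.209,-0.728,-1.5,-0.1]]'; python3 s.py
python3 - <<'E'
from plan import *
cap('wrist','wrist8');print(get_obs()['q']);print(go(-81,56,131,tgt()))
G=np.array([p[0],p[1],0])
for q in(-.95,-.9,-.85,-.8):
  for z in(.058,.1): print(q,z,px('wrist8',G+Rb@[-.07*np.cos(q),-.07*np.sin(q),z]))
E
```

```text
time: 15.1
eef_pos: [0.6783, 0.202, 0.1308]
eef_rot: [0.213, 0.365, -0.46, 0.781]
ft_force: [0.2, 0.9, 0.1]
opening: 0.0386
t 15.10 tcp bed [-81.86  55.57] z 130.8 grasp [-94.08  55.57] F bed [-0.69  0.62] Fz 0.10 T [0.64 0.36 0.03] yaw 29.14 open 38.6
[-1.04047515  0.60134033  0.48844569  1.54111707  0.46092595  1.18182243
 -0.31160313]
(array([ 0.0006, -0.0006, -0.0006]), array([ 0.0009, -0.0021, -0.0045]), np.float64(0.2902583943618504))
-0.95 0.058 [280.16833512 192.17312436]
-0.95 0.1 [280.16686666 242.35385841]
-0.9 0.058 [277.28785444 189.77922346]
-0.9 0.1 [276.97280404 240.20973243]
-0.85 0.058 [274.16408617 187.43538962]
-0.85 0.1 [273.50251621 238.10618061]
-0.8 0.058 [270.80188413 185.15152082]
-0.8 0.1 [269.76085343 236.05235829]
```

View pics/wrist8.png

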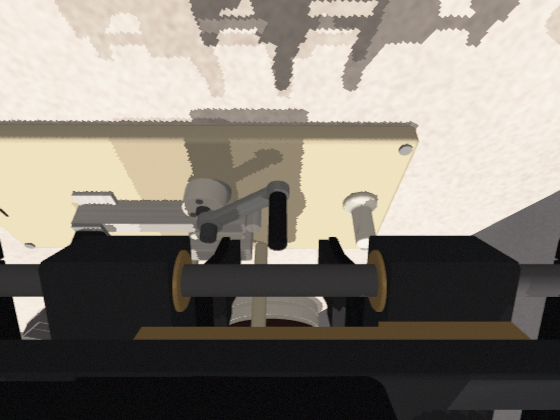

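The wrist view shows the post rising from (277,190) to (278,247), the roller at (207,193) and the gauge on the left at row 215. Fitted q0 is about −0.905. I'll approach along the tool axis.

```bash

python3 - <<'E'
from plan import *
print(go(-31,55,69.4,tgt()))
E
```

```text
(array([ 0.0239, -0.0449, -0.0622]), array([ 0.0009, -0.0021, -0.0045]), np.float64(0.2902583943618504))
```

```bash

python3 -m creep '[[0.006,-0.011,-0.0155,0,0,-0.004,-0.1],[0.012,-0.0225,-0.031,0,0,-0.004,-0.1],[0.018,-0.0335,-0.0465,0,0,-0.004,-0.1],[0.0225,-0.0425,-0.058,0,0,-0.004,-0.1],[0.0225,-0.0425,-0.058,0,0,-0.004,-0.1]]'; python3 s.py
python3 - <<'E'
from plan import *
cap('wrist','wrist9');print(go(-31,55,69.4,tgt()))
E
```

```text
time: 15.65
eef_pos: [0.7007, 0.1572, 0.0731]
eef_rot: [0.214, 0.365, -0.462, 0.78]
ft_force: [0.1, -0.0, 0.6]
opening: 0.0391
t 15.65 tcp bed [-31.76  53.52] z 73.1 grasp [-43.97  53.6 ] F bed [0.11 0.11] Fz 0.60 T [ 0.66  0.42 -0.04] yaw 28.79 open 39.1
(array([ 0.0015, -0.0014, -0.0044]), array([ 0.001 , -0.0027,  0.0004]), np.float64(0.16509817211787903))
```

View pics/wrist9.png

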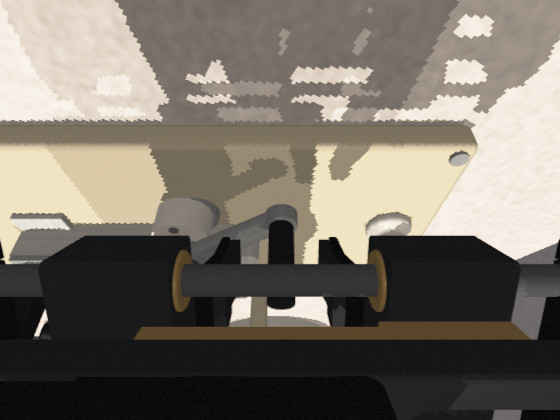

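The post at u≈281 is centred between the fingers (235–325). I'll go 3 mm deeper and close lightly.

```bash

python3 -m creep '[[0.001,-0.0018,-0.003,0,0,0,-0.4],[0.001,-0.0018,-0.003,0,0,0,-1],[0.001,-0.0018,-0.003,0,0,0,-1],[0.001,-0.0018,-0.003,0,0,0,-1],[0.001,-0.0018,-0.003,0,0,0,-1]]' 8; python3 s.py
python3 -m creep '[[0,0,0,0,0,0,-1]]'; python3 s.py
```

```text
time: 16.2
eef_pos: [0.7019, 0.1573, 0.0711]
eef_rot: [0.214, 0.365, -0.461, 0.78]
ft_force: [-0.8, -0.6, 2.6]
opening: 0.013
t 16.20 tcp bed [-31.27  54.63] z 71.1 grasp [-43.47  54.67] F bed [ 0.15 -0.97] Fz 2.64 T [ 0.47  0.4  -0.11] yaw 28.87 open 13.0
time: 16.3
eef_pos: [0.7019, 0.1572, 0.0712]
eef_rot: [0.214, 0.365, -0.461, 0.78]
ft_force: [0.9, -1.0, -1.7]
opening: 0.0127
t 16.30 tcp bed [-31.24  54.57] z 71.2 grasp [-43.44  54.61] F bed [1.28 0.32] Fz -1.75 T [ 0.64  0.3  -0.03] yaw 28.86 open 12.7
```

```bash
cat > arc.py <<'E'
from plan import *
import sys
def G():
    o=get_obs();m=Rn.from_quat(o['eef_rot']).as_matrix();return Rb.T@(o['eef_pos']-.019*m[:,0]-np.array([p[0],p[1],0]))*1e3
g=G();f=Rb.T@get_obs()['ft_force']
q=np.arctan2(-g[1],-g[0]);tang=np.array([np.sin(q),-np.cos(q)]);rad=-np.array([np.cos(q),np.sin(q)])
print('t %.2f G'%get_obs()['time'],g.round(2),'r %.2f q %.4f'%(np.hypot(*g[:2]),q),'Ft %.2f Frad %.2f Fz %.2f'%(f[:2]@tang,f[:2]@rad,f[2]),'T',get_obs()['torque'].round(2))
for a in sys.argv[1:]:
    a=float(a);d=np.array([-70*np.cos(a),-70*np.sin(a),g[2]])-g;d[2]=0
    print(a,(Rb@d/1e3).round(4).tolist())
E
python3 arc.py -0.85 -0.8 -0.75 -0.7 -0.65 -0.6
```

```text
t 16.30 G [-43.44  54.61  85.74] r 69.78 q -0.8988 Ft -1.20 Frad -0.55 Fz -1.75 T [ 0.64  0.3  -0.03]
-0.85 [-0.0031, 0.0014, 0.0]
-0.8 [-0.0064, 0.0025, 0.0]
-0.75 [-0.0098, 0.0035, 0.0]
-0.7 [-0.0132, 0.0042, 0.0]
-0.65 [-0.0167, 0.0048, 0.0]
-0.6 [-0.0201, 0.0053, 0.0]
```

```bash

python3 -m creep '[[-0.0031,0.0014,0,0,0,0,-1],[-0.0064,0.0025,0,0,0,0,-1],[-0.0098,0.0035,0,0,0,0,-1],[-0.0132,0.0042,0,0,0,0,-1],[-0.0167,0.0048,0,0,0,0,-1],[-0.0201,0.0053,0,0,0,0,-1],[-0.0201,0.0053,0,0,0,0,-1]]'; python3 arc.py -0.55 -0.5 -0.45 -0.4 -0.35 -0.3 -0.25
```

```text
time: 17.0
eef_pos: [0.6814, 0.1647, 0.0712]
eef_rot: [0.214, 0.365, -0.46, 0.78]
ft_force: [0.1, 5.5, -0.0]
opening: 0.0126
t 17.00 G [-59.85  40.25  85.76] r 72.12 q -0.5920 Ft 0.39 Frad 5.53 Fz -0.01 T [1.54 0.28 0.52]
-0.55 [-0.0031, -0.0019, 0.0]
-0.5 [-0.0066, -0.0018, 0.0]
-0.45 [-0.0101, -0.0019, 0.0]
-0.4 [-0.0136, -0.0022, 0.0]
-0.35 [-0.0171, -0.0027, 0.0]
-0.3 [-0.0205, -0.0033, 0.0]
-0.25 [-0.0239, -0.0041, 0.0]
```

```bash
sed -i 's/^g=G();/C=np.array(eval(sys.argv.pop(1)));g=G();g[:2]-=C;/' arc.py; python3 arc.py "(-4,-1)" -0.6 -0.55 -0.5 -0.45 -0.4 -0.35 -0.3
```

```text
t 17.00 G [-55.85  41.25  85.76] r 69.43 q -0.6361 Ft 0.64 Frad 5.51 Fz -0.01 T [1.54 0.28 0.52]
-0.6 [-0.0024, 0.0009, 0.0]
-0.55 [-0.0059, 0.0011, 0.0]
-0.5 [-0.0094, 0.0012, 0.0]
-0.45 [-0.0129, 0.0011, 0.0]
-0.4 [-0.0164, 0.0008, 0.0]
-0.35 [-0.0199, 0.0004, 0.0]
-0.3 [-0.0233, -0.0003, 0.0]
```

```bash

python3 -m creep '[[-0.0024,0.0009,0,0,0,0,-1],[-0.0059,0.0011,0,0,0,0,-1],[-0.0094,0.0012,0,0,0,0,-1],[-0.0129,0.0011,0,0,0,0,-1],[-0.0129,0.0011,0,0,0,0,-1]]'; python3 arc.py "(-4,-1)" -0.4 -0.35 -0.3 -0.25 -0.2 -0.15 -0.1
```

```text
time: 17.5
eef_pos: [0.6679, 0.1665, 0.0711]
eef_rot: [0.214, 0.366, -0.46, 0.78]
ft_force: [-1.1, 5.1, 0.5]
opening: 0.0127
t 17.50 G [-63.96  30.25  85.71] r 70.75 q -0.4418 Ft 0.77 Frad 5.15 Fz 0.47 T [1.26 0.4  0.23]
-0.4 [-0.0029, -0.001, 0.0]
-0.35 [-0.0063, -0.0014, 0.0]
-0.3 [-0.0098, -0.0021, 0.0]
-0.25 [-0.0132, -0.0029, 0.0]
-0.2 [-0.0166, -0.0038, 0.0]
-0.15 [-0.0199, -0.0049, 0.0]
-0.1 [-0.0231, -0.0062, 0.0]
```

```bash

python3 - <<'E'
from plan import *
cap('wrist','wrist10')
G=np.array([p[0],p[1],0])
for q in(-.5,-.4,-.3): print(q,px('wrist10',G+Rb@[-.07*np.cos(q),-.07*np.sin(q),.058]))
print(px('wrist10',G+Rb@[0,0,.058]))
E
```

```text
-0.5 [286.6529938 228.4836609]
-0.4 [274.43035251 225.27136385]
-0.3 [261.36455712 222.66553474]
[234.07278619 277.75987613]
```

View pics/wrist10.png

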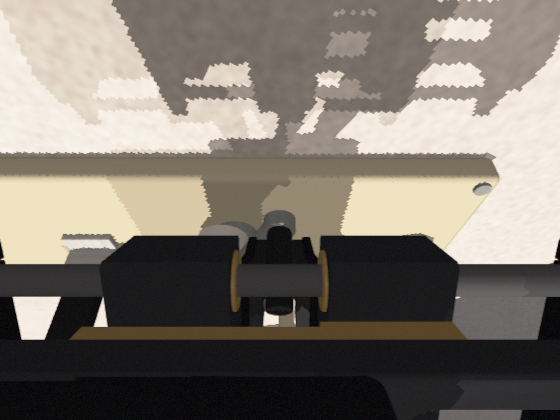

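```bash

python3 arc.py "(-6,-1)" -0.4 -0.35 -0.3 -0.25 -0.2 
```

```text
t 17.55 G [-61.88  30.37  85.74] r 68.93 q -0.4562 Ft 0.86 Frad 4.18 Fz 1.11 T [1.28 0.4  0.38]
-0.4 [-0.004, 0.0008, 0.0]
-0.35 [-0.0074, 0.0003, 0.0]
-0.3 [-0.0109, -0.0003, 0.0]
-0.25 [-0.0143, -0.0011, 0.0]
-0.2 [-0.0177, -0.0021, 0.0]
```

```bash

python3 -m creep '[[-0.002,0.0006,0,0,0,0,-1],[-0.004,0.0008,0,0,0,0,-1],[-0.0074,0.0003,0,0,0,0,-1],[-0.0109,-0.0003,0,0,0,0,-1],[-0.0109,-0.0003,0,0,0,0,-1]]'; python3 arc.py "(-6,-1)" -0.25 -0.2 -0.15 -0.1 -0.05 0
```

```text
time: 18.05
eef_pos: [0.6565, 0.1661, 0.0711]
eef_rot: [0.214, 0.366, -0.46, 0.78]
ft_force: [-1.0, 2.5, 0.4]
opening: 0.0126
t 18.05 G [-67.16  20.1   85.7 ] r 70.10 q -0.2909 Ft 0.43 Frad 2.69 Fz 0.38 T [0.96 0.44 0.09]
-0.25 [-0.0028, -0.0008, 0.0]
-0.2 [-0.0061, -0.0017, 0.0]
-0.15 [-0.0094, -0.0029, 0.0]
-0.1 [-0.0127, -0.0041, 0.0]
-0.05 [-0.0159, -0.0056, 0.0]
0.0 [-0.019, -0.0072, 0.0]
```

```bash

python3 -m creep '[[-0.0028,-0.0006,0,0,0,0,-1],[-0.0061,-0.0014,0,0,0,0,-1],[-0.0096,-0.0024,0,0,0,0,-1],[-0.013,-0.0035,0,0,0,0,-1],[-0.0162,-0.005,0,0,0,0,-1]]'; python3 arc.py "(-6.5,-1)" -0.025 0 0.025 0.05 0.1 0.15
```

```text
time: 18.55
eef_pos: [0.64, 0.1614, 0.0712]
eef_rot: [0.214, 0.366, -0.46, 0.78]
ft_force: [0.1, 4.9, 0.7]
opening: 0.0128
t 18.55 G [-70.47   3.32  85.74] r 70.55 q -0.0471 Ft -2.28 Frad 4.35 Fz 0.66 T [1.36 0.17 0.53]
-0.025 [-0.0011, -0.0012, 0.0]
0.0 [-0.0027, -0.002, 0.0]
0.025 [-0.0042, -0.0029, 0.0]
0.05 [-0.0057, -0.0038, 0.0]
0.1 [-0.0086, -0.0057, 0.0]
0.15 [-0.0115, -0.0078, 0.0]
```

```bash

python3 -m creep '[[-0.0019,-0.0001,0,0,0,0,-1]]'>/dev/null; python3 arc.py "(-7,-1)"
for i in 1 2 3 4 5 6; do python3 -m creep '[[-0.0014,-0.0008,0,0,0,0,-1]]'>/dev/null; python3 arc.py "(-7,-1)"; done
```

```text
t 18.65 G [-70.34   0.91  85.78] r 70.35 q -0.0130 Ft -2.90 Frad -1.67 Fz -2.66 T [0.91 0.06 0.45]
t 18.75 G [-70.22  -1.03  85.78] r 70.23 q 0.0147 Ft -2.89 Frad 3.17 Fz -0.38 T [1.44 0.17 0.58]
t 18.85 G [-70.33  -2.65  85.84] r 70.38 q 0.0377 Ft -3.73 Frad 2.56 Fz 0.35 T [1.37 0.14 0.6 ]
t 18.95 G [-70.36  -4.29  85.83] r 70.49 q 0.0609 Ft -3.14 Frad 3.68 Fz -0.13 T [1.37 0.2  0.53]
t 19.05 G [-70.47  -5.93  85.82] r 70.72 q 0.0839 Ft -2.36 Frad 2.39 Fz -0.03 T [1.36 0.15 0.53]
t 19.15 G [-70.47  -7.61  85.8 ] r 70.88 q 0.1076 Ft -3.87 Frad 1.27 Fz 0.17 T [1.36 0.18 0.55]
t 19.25 G [-70.46  -9.29  85.82] r 71.07 q 0.1311 Ft -2.95 Frad 2.18 Fz -1.13 T [1.29 0.05 0.58]
```

```bash

for i in 1 2 3 4; do python3 -m creep '[[-0.0013,-0.00105,0,0,0,0,-1]]'>/dev/null; python3 arc.py "(-7,-1)"; done
```

```text
t 19.35 G [-70.24 -10.99  85.85] r 71.10 q 0.1552 Ft -4.34 Frad 1.25 Fz -0.80 T [1.33 0.06 0.52]
t 19.45 G [-70.06 -12.73  85.84] r 71.20 q 0.1797 Ft -4.51 Frad 4.30 Fz -1.06 T [1.39 0.1  0.53]
t 19.55 G [-69.89 -14.4   85.85] r 71.36 q 0.2032 Ft -3.41 Frad 2.96 Fz 0.29 T [1.42 0.14 0.59]
t 19.65 G [-69.71 -16.14  85.83] r 71.55 q 0.2275 Ft -4.00 Frad 3.06 Fz -0.43 T [1.4  0.17 0.55]
```

```bash

python3 -m creep '[[-0.0008,-0.0008,0,0,0,0,-1],[-0.0008,-0.0008,0,0,0,0,-1],[-0.0008,-0.0008,0,0,0,0,-1]]'>/dev/null; python3 arc.py "(-7,-1)"
python3 - <<'E'
from plan import *
cap('side','side2');cap('top','top2');cap('wrist','wrist11')
im=cv2.imread('pics/side2.png')[145:260,240:380]
cv2.imwrite('pics/side2z.png',cv2.convertScaleAbs(cv2.resize(im,None,fx=5,fy=5,interpolation=cv2.INTER_CUBIC),alpha=1.5))
E
```

```text
t 19.95 G [-69.26 -17.54  85.83] r 71.45 q 0.2481 Ft -1.95 Frad 3.68 Fz 1.15 T [1.16 0.37 0.21]
```

View pics/side2z.png

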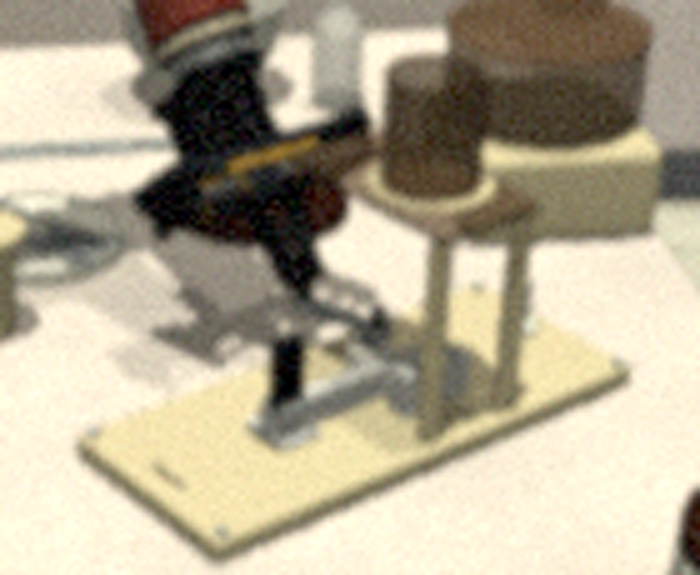

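View pics/wrist11.png

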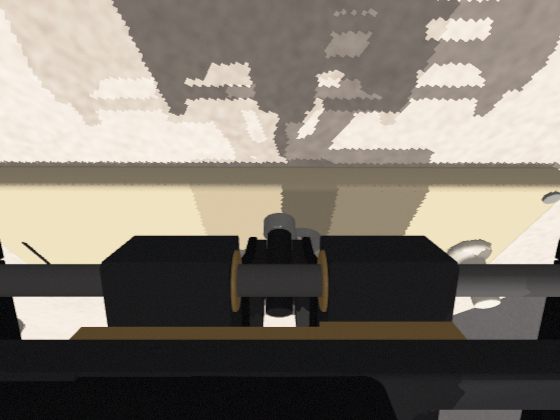

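```bash

python3 -m creep '[[0,0,0,0,0,0,-0.6],[0,0,0,0,0,0,-0.1],[0,0,0,0,0,0,-0.1],[-0.005,0.009,0.012,0,0,0,-0.1],[-0.012,0.022,0.03,0,0,0,-0.1],[-0.018,0.034,0.046,0,0,0,-0.1],[-0.025,0.045,0.061,0,0,0,-0.1],[-0.033,0.06,0.08,0,0,0,-0.1],[-0.033,0.06,0.08,0,0,0,-0.1]]'; python3 s.py
python3 - <<'E'
from plan import *
cap('wrist','wrist12')
im=cv2.imread('pics/wrist12.png')[130:260,80:360]
cv2.imwrite('pics/wrist12z.png',cv2.convertScaleAbs(cv2.resize(im,None,fx=2.8,fy=2.8,interpolation=cv2.INTER_CUBIC),alpha=1.3))
G=np.array([p[0],p[1],0])
for q in(.15,.2,.25,.3): print(q,px('wrist12',G+Rb@[-.07*np.cos(q),-.07*np.sin(q),.058]),px('wrist12',G+Rb@[-.07*np.cos(q),-.07*np.sin(q),.1]))
E
```

```text
time: 21.0
eef_pos: [0.5892, 0.2136, 0.153]
eef_rot: [0.215, 0.366, -0.458, 0.781]
ft_force: [-0.1, 0.4, 0.3]
opening: 0.039
t 21.00 tcp bed [-134.99  -16.89] z 153.0 grasp [-147.13  -16.98] F bed [-0.42  0.11] Fz 0.30 T [0.64 0.35 0.01] yaw 29.2 open 39.0
0.15 [287.20160329 190.64184785] [287.97171887 234.57077711]
0.2 [282.99036534 191.09203727] [283.35781791 234.98157529]
0.25 [278.83490131 191.67023183] [278.80651566 235.50903137]
0.3 [274.75128392 192.37330259] [274.33599522 236.15014625]
```

View pics/wrist12.png

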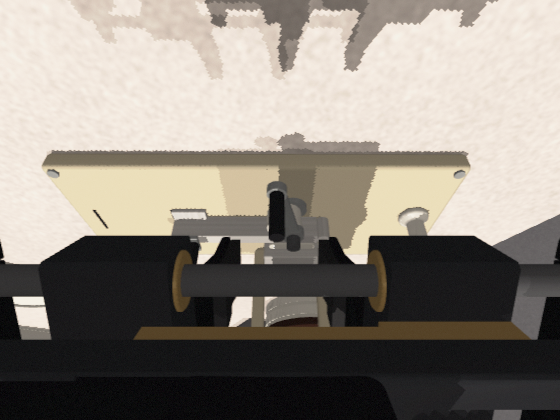

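View pics/wrist12z.png

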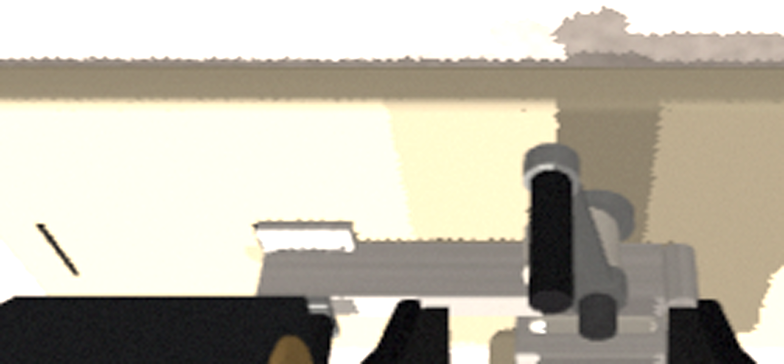

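Post base (276.5,187) fits q≈+0.26, and the gauge lies between roller and pad with its tail unmoved. Next, back to the handle.

```bash
cat >> plan.py <<'E'
def down(): return Rb@np.c_[[0,0,-1.],[-1.,0,0],[0,1.,0]]
E
python3 - <<'E'
from plan import *
for b in[(-130,-70,190),(-110,-110,210),(-50,-116,210),(31,-116,200),(31,-114.3,140)]: print(b,go(*b,down()))
E
```

```text
(-130, -70, 190) (array([-0.0441, -0.0282,  0.0381]), array([0.2122, 0.7377, 1.4973]), np.float64(96.40635527012915))
(-110, -110, 210) (array([-0.0695, -0.065 ,  0.0581]), array([0.2122, 0.7377, 1.4973]), np.float64(96.40635527012915))
(-50, -116, 210) (array([-0.0458, -0.1205,  0.0581]), array([0.2122, 0.7377, 1.4973]), np.float64(96.40635527012915))
(31, -116, 200) (array([-0.0067, -0.1914,  0.0481]), array([0.2122, 0.7377, 1.4973]), np.float64(96.40635527012915))
(31, -114.3, 140) (array([-0.0052, -0.1906, -0.0119]), array([0.2122, 0.7377, 1.4973]), np.float64(96.40635527012915))
```

```bash

python3 -m creep '[[-0.02,-0.012,0.015,0.015,0.055,0.11,-0.1],[-0.044,-0.028,0.03,0.03,0.11,0.22,-0.1],[-0.06,-0.045,0.045,0.047,0.164,0.333,-0.1],[-0.07,-0.065,0.058,0.063,0.219,0.444,-0.1],[-0.07,-0.065,0.058,0.079,0.273,0.555,-0.1],[-0.066,-0.075,0.058,0.094,0.328,0.666,-0.1],[-0.062,-0.085,0.058,0.11,0.383,0.777,-0.1],[-0.056,-0.097,0.058,0.126,0.437,0.888,-0.1],[-0.05,-0.11,0.058,0.142,0.492,0.999,-0.1],[-0.045,-0.12,0.058,0.157,0.547,1.11,-0.1],[-0.035,-0.14,0.055,0.173,0.601,1.221,-0.1],[-0.025,-0.16,0.05,0.189,0.656,1.332,-0.1],[-0.015,-0.178,0.048,0.204,0.71,1.443,-0.1],[-0.007,-0.191,0.048,0.212,0.738,1.497,-0.1],[-0.007,-0.191,0.048,0.212,0.738,1.497,-0.1],[-0.007,-0.191,0.048,0.212,0.738,1.497,-0.1]]'; python3 s.py
python3 - <<'E'
from plan import *
cap('wrist','wrist13');print(get_obs()['q'],go(31,-114.3,61.5,down()))
im=cv2.imread('pics/wrist13.png')[120:340,180:400]
cv2.imwrite('pics/wrist13z.png',cv2.convertScaleAbs(cv2.resize(im,None,fx=2.7,fy=2.7,interpolation=cv2.INTER_CUBIC),alpha=1.3))
E
```

```text
time: 22.65
eef_pos: [0.5818, 0.019, 0.1986]
eef_rot: [-0.175, 0.686, 0.174, 0.685]
ft_force: [0.0, 0.9, -0.2]
opening: 0.0392
t 22.65 tcp bed [  31.85 -117.3 ] z 198.6 grasp [  31.83 -117.26] F bed [-0.79  0.48] Fz -0.20 T [ 0.05  0.05 -0.04] yaw 118.56 open 39.2
[-0.7523193   0.25189148  0.76157068  1.69828791 -0.180033    1.26500046
  2.11950514] (array([ 0.0024,  0.0009, -0.1374]), array([ 0.0013, -0.0011,  0.0033]), np.float64(0.2107840237967493))
```

View pics/wrist13z.png

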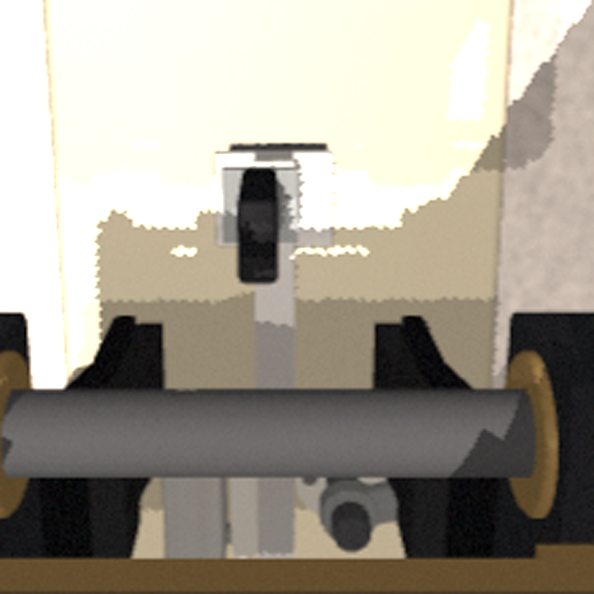

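```bash

python3 - <<'E'
from plan import *
Z=lambda a,b:(180-.3+a/2.7,120-.3+b/2.7)
f=np.load('pics/wrist13.npz')
def bed(a,b,z):
    W=w('wrist13',*Z(a,b),z);return (Rb.T@(W-np.array([p[0],p[1],0]))*1e3).round(2)
for n,a,b,z in[('mL',230,147,.02),('mR',328,147,.02),('fL',217,200,.025),('fR',331,200,.025),('b300L',256,300,.045),('b300R',297,300,.045),('b365L',256,365,.045),('b365R',296,365,.045),('b530L',257,530,.045),('b530R',296,530,.045),('padR',257,530,.047),('padL',232,530,.047),('block',225,530,.047)]: print(n,bed(a,b,z))
im=cv2.imread('pics/wrist13.png')[290:330,230:340]
cv2.imwrite('pics/nip.png',cv2.convertScaleAbs(cv2.resize(im,None,fx=7,fy=7,interpolation=cv2.INTER_CUBIC),alpha=1.6))
d=f['d'];print(d[300:328:6,236:336:5].round(3))
E
```

```text
mL [  44.68 -131.04   20.  ]
mR [   8.27 -130.93   20.  ]
fL [  49.55 -112.01   25.  ]
fR [   7.22 -111.88   25.  ]
b300L [ 35.01 -79.56  45.  ]
b300R [ 20.28 -79.51  45.  ]
b365L [ 35.17 -54.57  45.  ]
b365R [ 20.53 -54.53  45.  ]
b530L [35.22 13.26 45.  ]
b530R [20.25 13.29 45.  ]
padR [35.19 12.01 47.  ]
padL [44.73 11.98 47.  ]
block [47.4  11.98 47.  ]
[[0.378 0.339 0.338 0.338 0.337 0.339 0.348 0.348 0.35  0.351 0.35  0.348
  0.347 0.344 0.34  0.338 0.341 0.338 0.148 0.131]
 [0.38  0.34  0.34  0.34  0.34  0.341 0.349 0.35  0.353 0.352 0.351 0.379
  0.35  0.337 0.336 0.334 0.337 0.337 0.337 0.131]
 [0.382 0.342 0.341 0.341 0.342 0.342 0.352 0.35  0.353 0.353 0.354 0.382
  0.381 0.337 0.326 0.325 0.328 0.339 0.34  0.131]
 [0.    0.346 0.341 0.343 0.343 0.343 0.352 0.352 0.355 0.354 0.356 0.384
  0.384 0.382 0.326 0.326 0.327 0.383 0.383 0.131]
 [0.383 0.386 0.344 0.344 0.343 0.345 0.386 0.355 0.357 0.356 0.355 0.385
  0.386 0.385 0.384 0.328 0.385 0.385 0.384 0.13 ]]
```

View pics/nip.png

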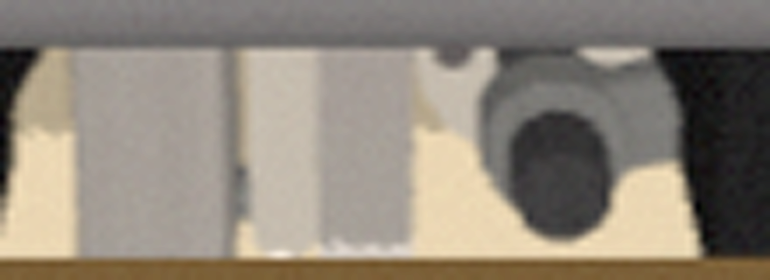

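```bash

python3 - <<'E'
from plan import *
a=cv2.imread('pics/wrist8.png')[180:262,180:300];b=cv2.imread('pics/wrist12.png')[180:262,240:360]
k=lambda i:cv2.convertScaleAbs(cv2.resize(i,None,fx=5,fy=5,interpolation=cv2.INTER_CUBIC),alpha=1.4)
cv2.imwrite('pics/cmpA.png',k(a));cv2.imwrite('pics/cmpB.png',k(b))
for fn in('wrist8','wrist12'):
  for y in(-20,0,20): print(fn,y,[px(fn,np.array([p[0],p[1],0])+Rb@(np.array([x,y,47])/1e3)).round(1).tolist() for x in(32,34,42,44)])
E
```

```text
wrist8 -20 [[196.1, 231.1], [196.5, 232.2], [198.1, 236.7], [198.5, 237.7]]
wrist8 0 [[217.8, 231.2], [218.1, 232.3], [219.3, 236.7], [219.6, 237.8]]
wrist8 20 [[239.5, 231.3], [239.7, 232.4], [240.5, 236.8], [240.6, 237.9]]
wrist12 -20 [[276.0, 241.2], [276.0, 242.1], [276.0, 245.7], [276.0, 246.6]]
wrist12 0 [[294.5, 241.2], [294.5, 242.1], [294.2, 245.8], [294.1, 246.7]]
wrist12 20 [[313.1, 241.3], [312.9, 242.2], [312.3, 245.8], [312.1, 246.7]]
```

View pics/cmpA.png

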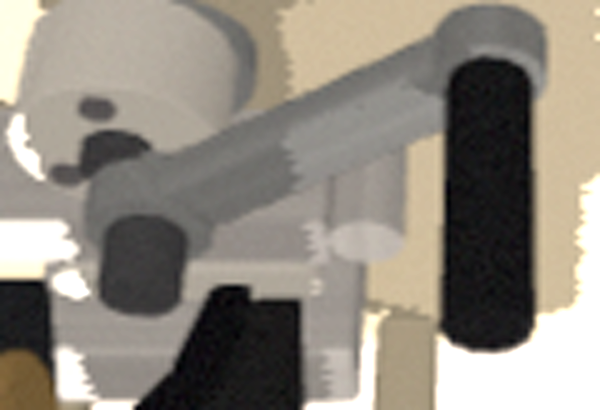

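View pics/cmpB.png

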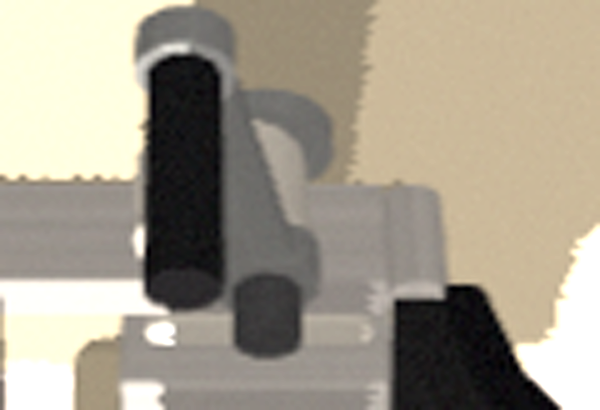

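Below the bar, the nip view shows the blade (257–296) bearing on the white pad (232–257) with the gauge square. Pad displacement can't be resolved to a millimetre in any picture. I'll descend onto the handle.

```bash

python3 -m creep '[[0.001,0.0003,-0.04,0.001,-0.001,0.003,-0.1],[0.0024,0.0009,-0.08,0.001,-0.001,0.003,-0.1],[0.0024,0.0009,-0.115,0.001,-0.001,0.003,-0.1],[0.0024,0.0009,-0.135,0.001,-0.001,0.003,-0.1],[0.0024,0.0009,-0.137,0.001,-0.001,0.003,-0.1],[0.0024,0.0009,-0.137,0.001,-0.001,0.003,-0.1]]'>/dev/null; python3 s.py
python3 - <<'E'
from plan import *
cap('wrist','wrist14');print(go(31,-114.3,61.5,down()))
im=cv2.imread('pics/wrist14.png')[150:340,120:420]
cv2.imwrite('pics/wrist14z.png',cv2.convertScaleAbs(cv2.resize(im,None,fx=2.6,fy=2.6,interpolation=cv2.INTER_CUBIC),alpha=1.3))
E
```

```text
t 23.30 tcp bed [  30.05 -114.27] z 62.3 grasp [  30.05 -114.26] F bed [-1.04 -0.25] Fz 0.45 T [ 0.02  0.02 -0.03] yaw 118.87 open 39.2
(array([-0.0003, -0.0007, -0.0016]), array([-0.0002,  0.0013, -0.    ]), np.float64(0.07542352149610276))
```

View pics/wrist14z.png

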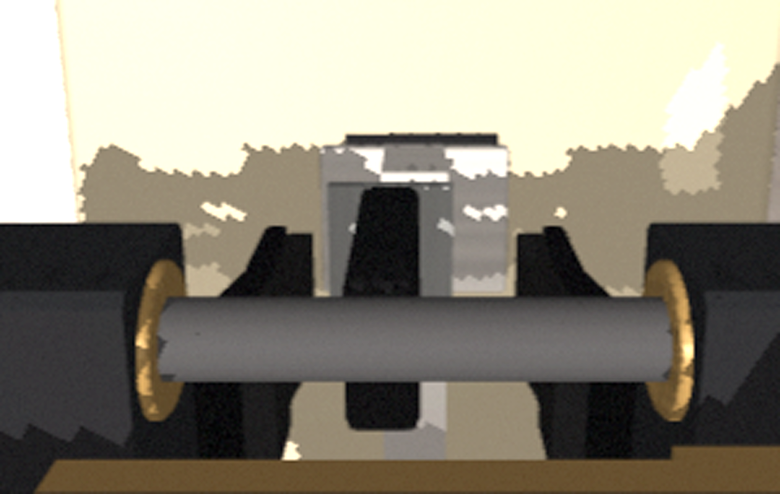

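```bash

python3 -m creep '[[0,0,0,0,0,0,-0.6],[0,0,0,0,0,0,-1],[0,0,0,0,0,0,-1],[0,0,0,0,0,0,-1],[0,0,0,0,0,0,-1],[0,0,0,0,0,0,-1]]' 25 >/dev/null; python3 s.py
for i in 1 2 3 4; do python3 -m creep '[[-0.0009,-0.0005,0,0,0,0,-1],[-0.0018,-0.001,0,0,0,0,-1]]'>/dev/null; python3 s.py; done
```

```text
t 23.95 tcp bed [  30.72 -113.5 ] z 63.4 grasp [  30.7  -113.53] F bed [ 0.16 -0.06] Fz 3.96 T [0.1  0.15 0.04] yaw 118.86 open 11.9
t 24.15 tcp bed [  30.55 -114.56] z 63.5 grasp [  30.53 -114.62] F bed [0.72 4.62] Fz -1.97 T [ 0.61 -1.01  0.05] yaw 118.89 open 11.3
t 24.35 tcp bed [  30.22 -115.84] z 63.4 grasp [  30.2  -115.93] F bed [-0.42  4.83] Fz -2.32 T [ 0.55 -0.99  0.04] yaw 118.93 open 11.8
t 24.55 tcp bed [  29.93 -117.11] z 63.4 grasp [  29.9  -117.22] F bed [0.29 6.06] Fz -2.64 T [ 0.55 -0.99  0.03] yaw 118.96 open 11.7
t 24.75 tcp bed [  29.63 -118.35] z 63.4 grasp [  29.6  -118.49] F bed [-0.04  6.11] Fz -3.00 T [ 0.59 -0.97 -0.01] yaw 119.0 open 11.5
```

Drag is about 5–6 N, which is definite but light. Fz is slightly upward on the gauge, so I'll ease down and continue drawing straight back.

```bash

python3 -m creep '[[-0.0005,-0.0003,-0.0006,-0.0017,0.003,-0.001,-1],[-0.0016,-0.001,-0.001,-0.0034,0.006,-0.002,-1]]'>/dev/null; python3 s.py
python3 -m creep '[[-0.0015,-0.0011,0,0,0,0,-1],[-0.0028,-0.0018,0,0,0,0,-1]]'>/dev/null; python3 s.py
python3 -m creep '[[-0.0015,-0.0011,0,0,0,0,-1],[-0.0028,-0.0018,0,0,0,0,-1]]'>/dev/null; python3 s.py
```

```text
t 24.95 tcp bed [  29.9  -118.55] z 63.4 grasp [  29.86 -118.61] F bed [-1.99  7.44] Fz 4.40 T [ 1.04 -1.56  0.05] yaw 118.91 open 12.1
t 25.15 tcp bed [  29.88 -121.14] z 63.4 grasp [  29.83 -121.23] F bed [0.85 7.24] Fz -1.71 T [ 0.78 -1.17  0.05] yaw 118.94 open 12.2
t 25.35 tcp bed [  29.87 -123.8 ] z 63.4 grasp [  29.81 -123.9 ] F bed [0.16 4.75] Fz -3.53 T [ 0.64 -0.99  0.  ] yaw 118.97 open 12.0
```

```bash

python3 -m creep '[[-0.0018,-0.001,-0.0006,-0.0017,0.003,-0.0005,-1],[-0.0035,-0.0019,-0.001,-0.0017,0.003,-0.0005,-1],[-0.0053,-0.0029,-0.001,-0.0017,0.003,-0.0005,-1]]'>/dev/null; python3 s.py
python3 -m creep '[[-0.0018,-0.001,-0.0006,-0.0017,0.003,-0.0005,-1],[-0.0035,-0.0019,-0.0008,-0.0017,0.003,-0.0005,-1],[-0.0053,-0.0029,-0.0008,-0.0017,0.003,-0.0005,-1]]'>/dev/null; python3 s.py
python3 -m creep '[[-0.0018,-0.001,-0.0006,-0.0017,0.003,-0.0005,-1],[-0.0035,-0.0019,-0.0008,-0.0017,0.003,-0.0005,-1],[-0.0053,-0.0029,-0.0008,-0.0017,0.003,-0.0005,-1]]'>/dev/null; python3 s.py
```

```text
t 25.65 tcp bed [  29.86 -127.48] z 63.4 grasp [  29.79 -127.6 ] F bed [-0.01  8.97] Fz 2.53 T [ 1.07 -1.57  0.04] yaw 118.99 open 11.4
t 25.95 tcp bed [  29.76 -131.4 ] z 63.4 grasp [  29.67 -131.52] F bed [-0.83  7.91] Fz 0.86 T [ 1.04 -1.47  0.06] yaw 119.01 open 11.4
t 26.25 tcp bed [  29.65 -135.39] z 63.4 grasp [  29.54 -135.51] F bed [1.32 7.43] Fz 0.11 T [ 1.05 -1.56  0.  ] yaw 119.03 open 12.1
```

```bash

python3 -m creep '[[-0.0026,-0.0014,-0.0004,-0.0008,0.0015,-0.001,-1],[-0.0053,-0.0029,-0.0006,-0.0017,0.003,-0.002,-1],[-0.0079,-0.0043,-0.0006,-0.0017,0.003,-0.002,-1],[-0.0105,-0.0058,-0.0006,-0.0017,0.003,-0.002,-1],[-0.0131,-0.0072,-0.0006,-0.0017,0.003,-0.002,-1]]'>/dev/null; python3 s.py
python3 -m creep '[[-0.0026,-0.0014,-0.0004,-0.0008,0.0015,-0.001,-1],[-0.0053,-0.0029,-0.0006,-0.0017,0.003,-0.001,-1],[-0.0079,-0.0043,-0.0006,-0.0017,0.003,-0.001,-1],[-0.0105,-0.0058,-0.0006,-0.0017,0.003,-0.001,-1],[-0.0131,-0.0072,-0.0006,-0.0017,0.003,-0.001,-1]]'>/dev/null; python3 s.py
```

```text
t 26.75 tcp bed [  29.56 -148.76] z 63.4 grasp [  29.44 -148.87] F bed [0.4  7.12] Fz -0.30 T [ 0.93 -1.24 -0.  ] yaw 118.95 open 11.9
t 27.25 tcp bed [  29.53 -162.45] z 63.4 grasp [  29.4  -162.54] F bed [0.2  5.46] Fz 1.61 T [ 0.81 -1.01  0.07] yaw 118.92 open 11.8
```

```bash

python3 -m creep '[[-0.0018,-0.001,-0.0002,-0.0008,0.0015,0,-1],[-0.0035,-0.0019,-0.0003,-0.0008,0.0015,0,-1],[-0.0053,-0.0029,-0.0003,-0.0008,0.0015,0,-1],[-0.007,-0.0039,-0.0003,-0.0008,0.0015,0,-1]]'>/dev/null; python3 s.py
python3 -m creep '[[-0.0018,-0.001,-0.0002,-0.0008,0.0015,0,-1],[-0.0035,-0.0019,-0.0003,-0.0008,0.0015,0,-1],[-0.0053,-0.0029,-0.0003,-0.0008,0.0015,0,-1],[-0.007,-0.0039,-0.0003,-0.0008,0.0015,0,-1]]'>/dev/null; python3 s.py
```

```text
t 27.65 tcp bed [  29.69 -170.21] z 63.4 grasp [  29.56 -170.28] F bed [-0.07  3.91] Fz 3.92 T [ 0.68 -0.71  0.08] yaw 118.92 open 11.3
t 28.05 tcp bed [  29.98 -178.05] z 63.4 grasp [  29.84 -178.1 ] F bed [0.78 4.9 ] Fz 6.07 T [ 0.7  -0.95 -0.05] yaw 118.91 open 11.9
```

```bash

python3 -m creep '[[-0.0026,-0.0014,0.0002,0,0,0,-1],[-0.0053,-0.0029,0.0002,0,0,0,-1],[-0.0079,-0.0043,0.0002,0,0,0,-1],[-0.0105,-0.0058,0.0002,0,0,0,-1],[-0.0131,-0.0072,0.0002,0,0,0,-1],[-0.0131,-0.0072,0.0002,0,0,0,-1]]'>/dev/null; python3 s.py
python3 - <<'E'
from plan import *
cap('wrist','wrist15')
im=cv2.imread('pics/wrist15.png')[150:340,120:420]
cv2.imwrite('pics/wrist15z.png',cv2.convertScaleAbs(cv2.resize(im,None,fx=2.6,fy=2.6,interpolation=cv2.INTER_CUBIC),alpha=1.3))
E
```

```text
t 28.65 tcp bed [  29.9  -193.89] z 63.4 grasp [  29.77 -193.92] F bed [-0.08  0.56] Fz 3.21 T [ 0.1   0.06 -0.08] yaw 118.89 open 11.7
```

View pics/wrist15z.png

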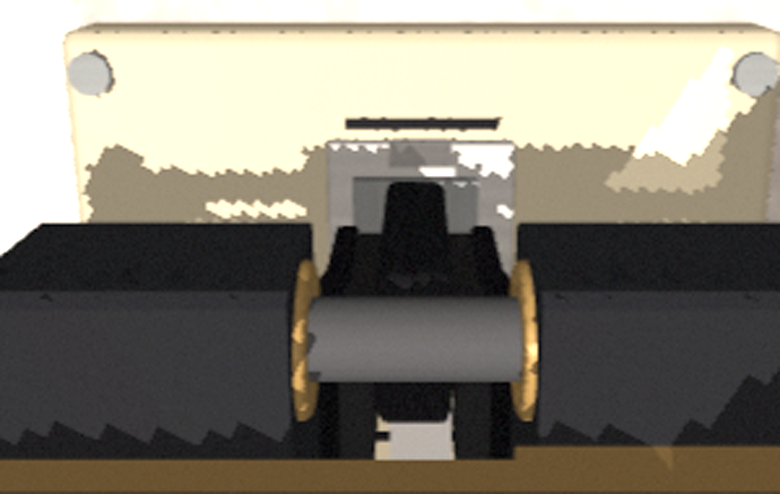

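Mark at row 124, foot edge at row 142, about 3 mm short.

```bash

python3 -m creep '[[-0.0015,-0.0008,0,0,0,0,-1],[-0.0025,-0.0014,0,0,0,0,-1],[-0.0025,-0.0014,0,0,0,0,-1],[-0.0025,-0.0014,0,0,0,0,-1]]'>/dev/null; python3 s.py
python3 - <<'E'
from plan import *
cap('wrist','wrist16')
im=cv2.imread('pics/wrist16.png')[150:340,120:420]
cv2.imwrite('pics/wrist16z.png',cv2.convertScaleAbs(cv2.resize(im,None,fx=2.6,fy=2.6,interpolation=cv2.INTER_CUBIC),alpha=1.3))
E
```

```text
t 29.10 tcp bed [  29.9  -196.77] z 63.4 grasp [  29.77 -196.8 ] F bed [-0.64  2.42] Fz 2.66 T [ 0.36 -0.41 -0.04] yaw 118.89 open 11.9
```

View pics/wrist16z.png

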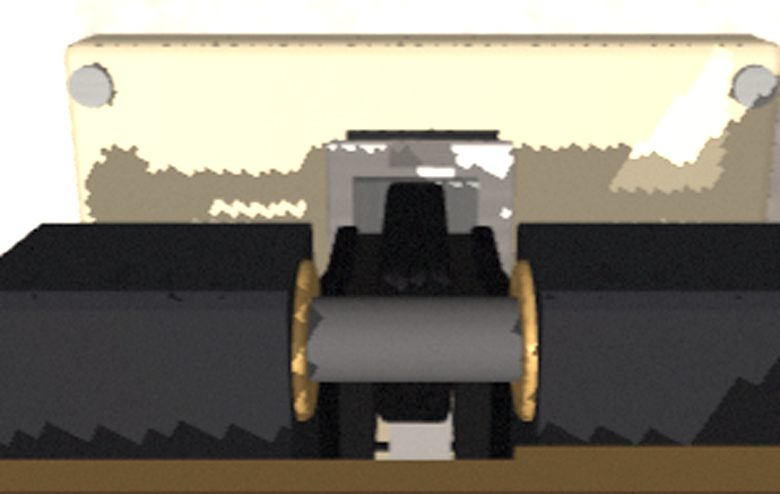

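The tail is on the parking mark (mark row 135, foot edge row 141, both centred at column 422). I'll release and retreat.

```bash

python3 -m creep '[[0,0,0,0,0,0,-0.6],[0,0,0,0,0,0,-0.1],[0,0,0,0,0,0,-0.1],[0,0,0,0,0,0,-0.1],[0,0,0.015,0,0,0,-0.1],[0,0,0.05,0,0,0,-0.1],[0,0,0.1,0,0,0,-0.1],[0,0,0.15,0,0,0,-0.1],[-0.01,-0.04,0.17,0,0,0,-0.1],[-0.02,-0.06,0.17,0,0,0,-0.1],[-0.02,-0.06,0.17,0,0,0,-0.1]]'; python3 s.py
python3 - <<'E'
from plan import *
cap('wrist','wrist17');cap('top','top3');cap('side','side3')
im=cv2.imread('pics/top3.png')[85:245,195:325]
a=cv2.convertScaleAbs(cv2.resize(im,None,fx=3.7,fy=3.7,interpolation=cv2.INTER_CUBIC),alpha=1.7)
im=cv2.imread('pics/side3.png')[145:260,240:380]
b=cv2.convertScaleAbs(cv2.resize(im,None,fx=5,fy=5,interpolation=cv2.INTER_CUBIC),alpha=1.5)
cv2.imwrite('pics/top3z.png',a);cv2.imwrite('pics/side3z.png',b)
E
```

```text
time: 30.25
eef_pos: [0.4899, -0.0812, 0.2333]
eef_rot: [-0.177, 0.684, 0.173, 0.686]
ft_force: [-0.1, 0.9, -0.6]
opening: 0.039
t 30.25 tcp bed [  75.19 -246.19] z 233.3 grasp [  75.08 -246.23] F bed [-0.88  0.33] Fz -0.60 T [ 0.06  0.05 -0.03] yaw 118.6 open 39.0
```

View pics/wrist17.png

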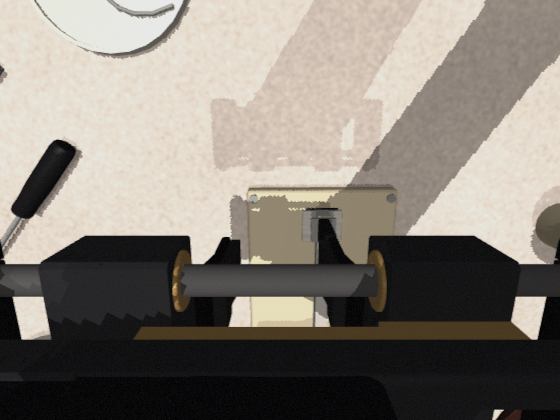

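View pics/side3z.png

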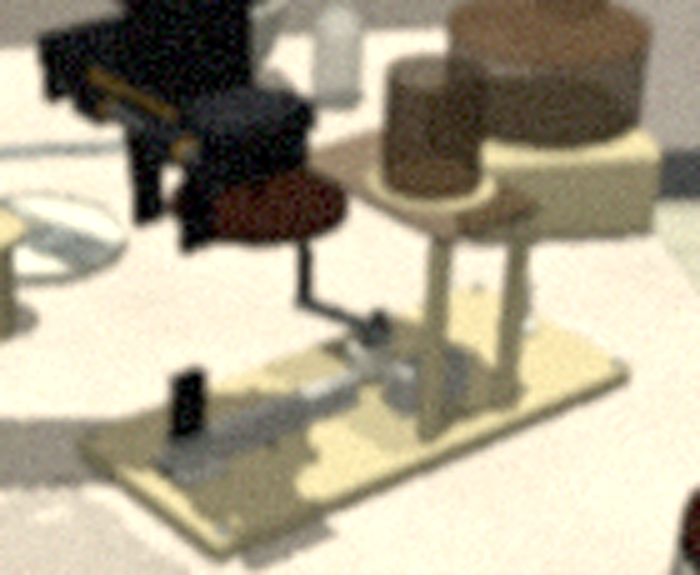

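View pics/top3.png

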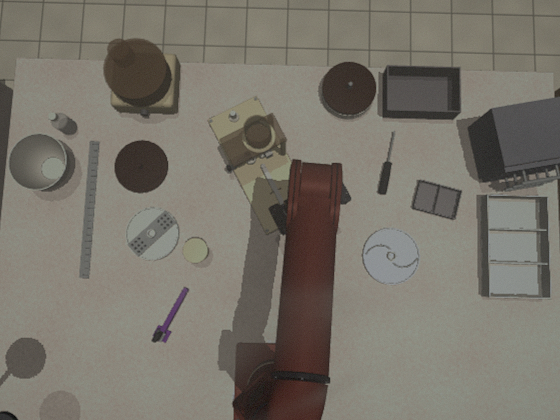

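The gauge is parked on its mark, the lever post is where I left it (side view zoom ≈(303,270)), the bystanders are unmoved, and the gripper is clear. Handing in.

```bash
python3 -c "
from plant import hand_in;print(hand_in())"
```

```text
the job is handed in; nothing more can be done
None
```

The job is done and handed in at about 30 s of the 72 s allowed. How far the gauge pushed the pad back was worked out from other readings, not seen directly.

**What I did**
- **Gauge in:** I slid it along the bed until its tail was at the inner mark. While holding it I touched the roller and then the pad, and found about 7.3–7.5 mm of free play. I then let go.
- **Lever:** I swung it from q ≈ −0.90 to about +0.25 and let go.
- **Gauge out:** I drew it straight back through the nip. Drag was about 5–8 N, then it came free. I left it with its tail on the parking mark.

**Last checks**
- **Placing:** The wrist picture showed the tail on the parking mark to within about 1 mm and centred on it. In the side and top views the lever was still where I left it. The bystanders looked unmoved and the gripper was clear.
- **Pad pushed back:** The lever travel and free play give about 2.1 mm. The gauge's shift against the inner mark gives about 2.2–2.8 mm. No picture could resolve this to a millimetre, and the lever force was too noisy to settle it, so it could be slightly over 2 mm.
- **Lifting:** The gripper pulled up on the gauge with up to about 3.5 N early in the draw-out, a little more than the gauge's weight. Tool height stayed constant to 0.1 mm and I eased down at once, so I believe the gauge stayed on the bed.
- **Lever arc:** The post followed an arc about 6–7 mm off the one I predicted, mostly towards −x. I corrected for it as I went; the sideways force reached about 5.5 N.

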